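# Square the clock plate in the marking press and strike number 6

## Robot

A 6-joint arm with a two-finger parallel gripper is mounted at the origin on a cart in front of the work surface, level with it; the furniture and walls round the work are solid. World frame = base frame: x ahead of the robot, y to its left, z up, the work surface at z = 0. Lengths are in mm, angles in rad, forces in N, time in s.
With the tool pointing down it reaches from about 275 to 750 mm from the base axis. Payload 10.2 kg.
Tool frame: the origin (TCP) lies between the finger pads; the fingertips stand 19 mm ahead of it and the grasp point (between the pads) is the TCP; z points along the fingers, y is the line along which they close (so a half turn about z gives the same grasp; the last joint's range is limited). The gripper opens to 85 mm and grips with 20 to 120 N. Pads are 22 mm wide; open, the fingers measure 114 mm over their backs; the gripper's body (76 mm by 85 mm) begins 54 mm behind the grasp point. The pads swing forward as they close: fully open they stand 13 mm farther back than shut.
Start: joints at [0.894, 0.313, 1.498, -0, 1.331, -0.223], TCP at [230.165, 471.864, 250.294] pointing down, gripper open.
Joint ranges: [-2.94, 2.94], [-0.97, 2.17], [0.19, 2.56], [-1.23, 4.37], [0.02, 3.11], [-2.88, 2.88]. Speed limits (rad/s): [2.39, 2.39, 3.01, 3.14, 3.14, 3.14].

## Interface

Orientations are given as a unit quaternion [w, x, y, z].
In Python, from rig import sense, capture, finish_job gives the robot as it stands. The module is installed in compiled form; this text tells all that it offers.
- The arm moves only by the tool move_arm, never from a script. Its argument "moves" is a list of rows, each an object with "turn": the turn, a rotation vector about the tool's x, y, z in rad, a list of three; "translation": the shift along the tool's x, y, z in mm, a list of three; "hand": the opening, from 0 (shut) to 1 (fully open). In form: [{"turn": [wx, wy, wz], "translation": [x, y, z], "hand": hand}, ...]. A call has 1 to 10 rows; each row shifts and turns the commanded pose from where the row before left it, along the tool's axes as they then stand; what a row does not reach is not made up. A row lasts 1/12 s, in which the tool goes at most 41.7 mm and 7.16 degrees, less where a joint would pass 70% of its speed; a pose out of reach is approached as far as the arm can. A call with a gripper value outside its range is refused whole. The fingers move at their own pace and stop on an object; "grip_force" is the grip in N (left out, the last holds). Time passes only in rows, so rows that do not move let the fingers close. It gives the time, the measured TCP pose, the force, the opening and the grip force at its end, in the units of the state.
- sense(): the state, without advancing time (a new reading comes with each control period).
- capture(name): name is "side" or "top" or "wrist"; returns a dict with "image" (384x512x3 uint8, blue, green, red), "z_map" (384x512 float32, mm along the optical axis (not along the pixel's ray), 0 where there is no reading), "vertical_fov" (degrees; the focal length in pixels is half the picture's height over the tangent of half this angle, whatever the lens; pixels are square), "cx", "cy" (the principal point, pixels), "k1" (the pictures are not rectified: a ray, as slopes to the right and down, at radius r is drawn at 1 + k1 r^2 times it, then the intrinsics apply), "R" (3x3) and "t" (3): a world point X has camera coordinates R X + t; the wrist camera has in their place "T_tool_cam" (4x4, takes a point from camera to tool coordinates, whose origin is the TCP and whose axes are the flange's). Camera axes: x right, y down, z forward; pixel columns grow to the right and rows downward; lengths in mm; the calibration is good to about 2 mm. A picture is of the moment at which its call begins: read the wrist's pose just before it.
- finish_job(): hands the job in; it is judged then, once.
The state is a dict: "time_s": time; "joints": joint angles; "dq": joint speeds; "tau": joint torques, N m; "eef_pos": TCP position; "ee_rot": TCP orientation; "force": force on the tool from outside, world axes, zero at the start; "wrist_torque": the same for the moment, N m; "grip_width": opening from 0.0 (shut) to 1.0 (fully open); "grip_force": force on a finger pad.
Only numpy, scipy, OpenCV 4.12 (cv2) and the standard library are available. Lean on these libraries where they do the work, as an engineer would, in place of code of your own. Each camera call takes 0.05 s, during which the arm holds its last target. There are 200 camera calls.

## Task

Strike the number 6 on the brass clock plate: turn the press's number wheel until 6 stands in the middle of its little window, and nudge the plate with the brown hardwood block, held in the gripper, until it lies flush against both steel rails of the square corner; the gripper itself must not touch the plate. Stand the block back upright on the bench clear of the press, and only then, with number and plate both right, push the red lever fully down and let it spring back up by itself. Leave the plate and the number so, and do not disturb the other things on the bench.

Things in the scene. Friction and masses are not known exactly. Their poses are not given: they have to be found in the camera images.
- press: Marking press fixed to the bench, dark green-grey. Origin: on the bench under the middle of its bed; x to its rear (column), y to its left (lever), z up; at yaw 0 its front faces the robot. 'press x, y, z' below are mm in this frame. Base x -100 to 150, y -108 to 108; bed top z 24. Head overhangs the rear of the bed: x 18 to 138, y -15 to 75, z 70 to 122.
- press_corner (a point): Where the inner faces of the two steel rails meet, on the bed top (press x 45, y 60, z 24); axes as press. Rails 12 mm wide and 12 mm high: the rear one has its inner face at press x 45 (y -75 to 56), the left one at press y 60 (x -60 to 41).
- ram_foot (a point): Foot of the steel ram, 11 mm diameter, under the head (press x 31, y 30, z 46 when up). The lever drives it 14 mm down onto the plate's top.
- window (a point): Middle of the number window, 24 wide x 36 mm high, in the head's front face (press x 18, y 30, z 98).
- number_wheel (a joint): Number wheel on an upright axis, turned by the black knob on top of the head; held by friction, no clicks (about 0.06 N m). Radians, grows counterclockwise seen from above. Number n (0 to 9) is centred in the window at n x 0.6283, so 6 at 3.770; stops at 0 and 5.84. Starts between 2.3 and 3.15.
- knob_grip (a point): On the wheel's axis, at the height to grip the round knurled knob: 47 mm diameter, from 16 mm below this point (the head's top is 18 below) to 11 mm above it. 138 mm above the bench. Its x axis turns with the wheel.
- lever (a joint): Spring lever on the press's left side, hinged about the press's y axis at press x 90, z 98 mm. 0 = up (24 degrees above level, pointing to the robot), 0.50 rad = fully down at its stop (5 degrees below level). The spring brings it back up; about 3 N at the grip to start and 7 N at the bottom.
- lever_grip (a point): Middle of the lever's red grip, on its centre line, 140 mm from the hinge (press y 92 mm, z 155 mm when up, 87 mm when down). The grip is a round bar 21 mm thick and 67 mm long along the lever, running 42 mm towards the hinge and 35 mm towards the end from here (beyond is free air).
- plate: Loose brass clock plate, 90 (x) x 120 (y) x 8 mm, about 0.5 kg, lying flat on the press's bed, its centre 14 to 32 mm short of its seated place both ways and up to 0.17 rad askew. Origin: centre of its underside; flush in the corner its centre lies at press x 0, y 0 and its axes are parallel to the press's. Slides at 3 to 5 N; askew, it may jam unless pushed at the end that lags.
- plate_corner (a point): The plate's rear left lower corner (plate x +45, y +60 mm), the one that goes into the rails' corner.
- wood_block: Upright round hardwood block (the tool), brown, 33 mm diameter, 62 mm tall, 60 g. Stands on the bench left of and before the press, near a small fixed vice. Origin: centre of its underside; z up its axis.
- cream_pot: Bystander: cream round box, 62 x 62 x 40 mm. Origin under its centre.
- turned_box: Bystander: turned wooden box with knob lid, 70 x 70 x 60 mm. Origin under its centre.
- glue_tube: Bystander: glue tube lying flat, 127 x 34 x 25 mm. Origin under its centre. (Above the right front of the bench, at about x 0.38, y -0.42, a fixed green lamp shade 0.18 m across hangs with its rim 0.61 m up: keep the arm clear of it, passing nearer the base.)
Things that resemble listed ones, but are neither listed nor needed, are in the scene too. What is shaped like the wood_block but purple is not meant.

How it is judged (in metres and radians):
On the way, in this order (a step that is already met when the one before it is completed fails the run):
1. 6 stands in the window and the plate lies flush against both rails (value of joint number_wheel between 3.62 and 3.92 rad and x of plate_corner in the frame of press_corner above -0.0025 m and y of plate_corner in the frame of press_corner above -0.0025 m and angle between the x axis of plate and the x axis of press, either way round below 0.025 rad and z of plate_corner in the frame of press_corner below 0.003 m), for 0.2 s.
2. with the block upright on the bench, the lever is pushed fully down onto the plate (all of step 1 and height (world z) of wood_block below 0.005 m and angle between wood_block's own z axis and vertical below 0.1 rad and contact force between wood_block and press below 0.1 N and value of joint lever above 0.46 rad), for 0.1 s.
At the end, for the whole second after the job is handed in: Wheel within 0.15 rad of 6 (3.770); plate flat on the bed, within 2.5 mm of both rails and 0.025 rad of square; block upright on the bench, off the press, at rest; lever sprung back up (below 0.05 rad) (all of step 1 and height (world z) of wood_block below 0.005 m and angle between wood_block's own z axis and vertical below 0.1 rad and contact force between wood_block and press below 0.1 N and value of joint lever below 0.05 rad and linear speed of each of plate, wood_block below 0.01 m/s); the robot touches nothing.
It fails at once if the gripper or arm touches the plate (contact force between any of the fingers, the arm and plate above 0.5 N).
It fails at once if the lever is pushed down while number or plate is not right (value of joint lever above 0.3 rad and not (value of joint number_wheel between 3.62 and 3.92 rad and x of plate_corner in the frame of press_corner above -0.0025 m and y of plate_corner in the frame of press_corner above -0.0025 m and angle between the x axis of plate and the x axis of press, either way round below 0.025 rad and z of plate_corner in the frame of press_corner below 0.003 m)).
It fails at once if another thing on the bench is moved by more than 30 mm (distance of any of cream_pot, turned_box, glue_tube from where it was at the start of the episode above 0.03 m).
It also fails if it takes over 72 s, if anything falls off the work surface, if the arm or the gripper's body presses on something with over 40 N, if the wrist force passes 120 N, or if a joint passes its speed limit or range.

## Working session

There is one attempt and no reset: what is moved stays moved. The work goes in short steps, Python scripts to look and compute and a tool call to move; the robot and the scene stay as the last step left them, time stands still between calls to the robot, and variables do not carry over. Pictures are saved under pics/ and viewed, at most 10 in all, crops included, and the job is handed in when it is done.

Besides the shell and the picture viewer there is one more tool, called after "Emit:" by a JSON object that holds its "name" and its "arguments". move_arm: Moves the arm, as the interface text tells. Its arguments: {"type":"object","properties":{"moves":{"type":"array","items":{"type":"object","properties":{"turn":{"type":"array","items":{"type":"number"}},"translation":{"type":"array","items":{"type":"number"}},"hand":{"type":"number"}}}},"grip_force":{"type":"number"}},"required":["moves"]}

```bash
mkdir -p pics; cat > h.py <<'E'
import numpy as np,cv2
from rig import sense,capture,finish_job
from scipy.spatial.transform import Rotation as Ro
def Rq(q): return Ro.from_quat([q[1],q[2],q[3],q[0]]).as_matrix()
def cam(name):
    s=sense(); c=capture(name); c['f']=192/np.tan(np.radians(c['vertical_fov'])/2)
    if name=='wrist':
        T=np.array(c['T_tool_cam']); Rt=Rq(s['ee_rot'])
        c['Rcw']=Rt@T[:3,:3]; c['o']=Rt@T[:3,3]+np.array(s['eef_pos'])
    else:
        R=np.array(c['R']); c['Rcw']=R.T; c['o']=-R.T@np.array(c['t'])
    return c
def slopes(c,uv):
    uv=np.atleast_2d(np.array(uv,float)); d=(uv-[c['cx'],c['cy']])/c['f']; s=d.copy()
    for _ in range(20): s=d/(1+c['k1']*(s**2).sum(1,keepdims=True))
    return s
def plane(c,uv,z):
    s=slopes(c,uv); r=np.c_[s,np.ones(len(s))]@c['Rcw'].T
    return c['o']+r*((z-c['o'][2])/r[:,2:3])
def cloud(c):
    v,u=np.mgrid[:384,:512]; s=slopes(c,np.c_[u.ravel(),v.ravel()]); z=c['z_map'].ravel()[:,None]
    return ((np.c_[s,np.ones(len(s))]*z)@c['Rcw'].T+c['o']).reshape(384,512,3)
def proj(c,X):
    p=(np.atleast_2d(X)-c['o'])@c['Rcw']; s=p[:,:2]/p[:,2:]; r=(s**2).sum(1,keepdims=True)
    return s*(1+c['k1']*r)*c['f']+[c['cx'],c['cy']]
E
python3 - <<'E'
from h import *
ims=[]
for n in ('top','side'):
    c=cam(n); np.save(n+'.npy',c,allow_pickle=True); ims.append(c['image']); print(n,c['o'],c['Rcw'].round(2).tolist(),c['f'],c['k1'])
cv2.imwrite('pics/a.png',cv2.resize(ims[0],(800,600),interpolation=2)); cv2.imwrite('pics/b.png',cv2.resize(ims[1],(800,600),interpolation=2))
s=sense();print(s)
E
```

```text
top [ 352.31664113 -158.10828069 1542.91309026] [[-0.03, -0.99, 0.12], [-1.0, 0.03, -0.01], [0.01, -0.12, -0.99]] 416.7045432783341 -0.12136945315684627
side [510.50529834 732.60585956 583.33030809] [[-1.0, -0.03, 0.04], [-0.05, 0.45, -0.89], [0.01, -0.89, -0.45]] 368.740500307279 -0.1087090392904906
{'time_s': 0.1, 'joints': array([ 8.93617401e-01,  3.13354446e-01,  1.49835481e+00, -1.03440995e-05,
        1.33098872e+00, -2.23427741e-01]), 'dq': array([ 0.00182451, -0.00036203, -0.00155115,  0.00105966, -0.00115157,
        0.00017828]), 'tau': array([ 1.97058871e-03, -4.12904155e+01, -2.60142356e+01, -1.86806469e-04,
        3.08704097e-03, -1.42986781e-05]), 'eef_pos': array([230.02256483, 471.69751175, 249.81492401]), 'ee_rot': array([-2.36018149e-04,  2.24933051e-01,  9.74374064e-01, -4.99758176e-04]), 'force': array([-0.38199484, -0.21389917,  0.14465245]), 'wrist_torque': array([-0.03808207, -0.03222801,  0.00479699]), 'grip_force': 0.0, 'grip_width': 0.9978296211851755}
```

View pics/a.png

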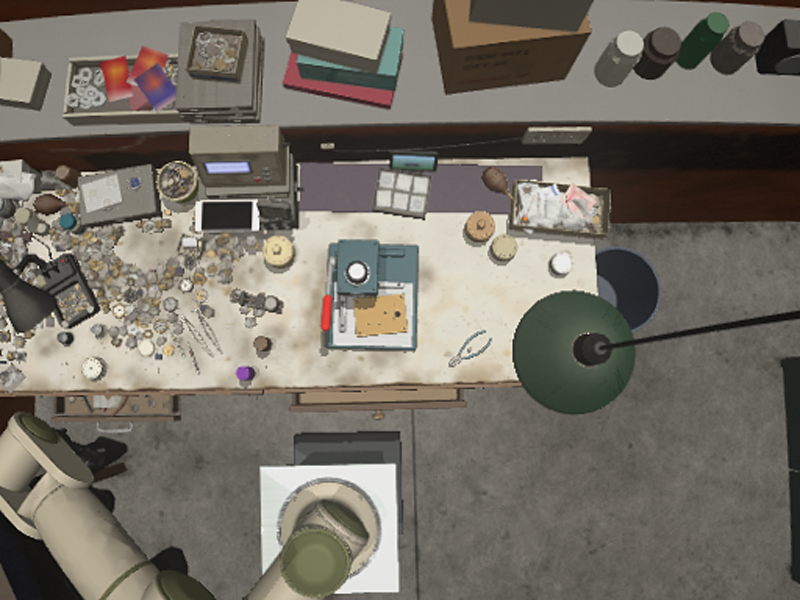

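View pics/b.png

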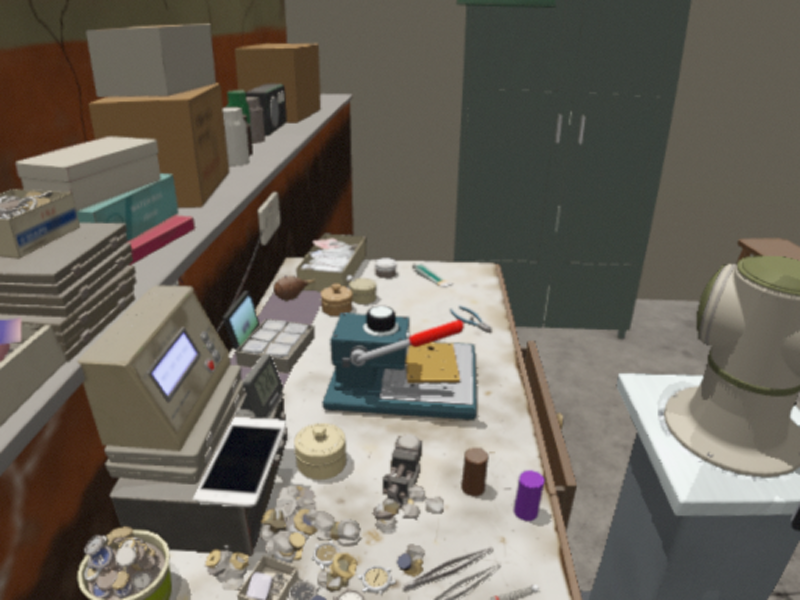

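The top view shows the press at about (372,295), the knob at (357,271), the red grip at (326,312), the brass plate at (382,313), the brown block at (262,344) with the vice at (265,302), and the purple decoy at (245,373). The side view shows the block at (475,470) and the lever up at (437,333).

```bash
python3 - <<'E'
from h import *
from scipy import ndimage
for n in ('top','side'):
    c=np.load(n+'.npy',allow_pickle=True).item(); P=cloud(c); hsv=cv2.cvtColor(c['image'],cv2.COLOR_BGR2HSV); h,s,v=[hsv[...,i].astype(int) for i in range(3)]
    X,Y,Z=P[...,0],P[...,1],P[...,2]
    reg=(X>250)&(X<680)&(Y>-200)&(Y<250)&(Z>-15)&(Z<220)
    M={'red':(h<6)&(s>180)&(v>120),'brass':(h>12)&(h<26)&(s>110)&(Y<120)&(Z>10)&(Z<60)&(X<560),'brown':(h<16)&(s>60)&(v<130)&(Y>60)&(Y<250)&(Z>5),'teal':(h>85)&(h<110)&(s>70),'knob':(v<60)&(Z>115)&(Y<60),'purple':(h>125)&(h<155)&(s>120)}
    for k,m in M.items():
        m=m&reg; l,q=ndimage.label(m)
        if q==0: print(n,k,'none');continue
        sz=ndimage.sum(m,l,range(1,q+1)); m=l==1+np.argmax(sz); p=P[m]; 
        print(n,k,m.sum(),'med',np.median(p,0).round(1),'lo',np.percentile(p,2,axis=0).round(1),'hi',np.percentile(p,98,axis=0).round(1))
        if k in('brass','teal'):
            mm=m&(Z<45) if k=='brass' else m&(Z<35)
            q=P[mm][:,:2].astype(np.float32); print('   rect',cv2.minAreaRect(q), cv2.boxPoints(cv2.minAreaRect(q)).round(1).tolist())
E
```

```text
top red 97 med [493.6 -20.7 162. ] lo [456.8 -27.5 144.8] hi [525.8 -12.2 178.5]
top brass 584 med [ 489.5 -136.1   32. ] lo [ 454.1 -187.2   25. ] hi [536.3 -77.7  39.1]
   rect ((494.6614685058594, -132.07350158691406), (85.22573852539062, 116.18771362304688), 4.1243205070495605) [[448.0, -77.19999694824219], [456.29998779296875, -193.10000610351562], [541.2999877929688, -187.0], [533.0, -71.0999984741211]]
top brown 8 med [438.6 127.4  40.2] lo [427.4 125.7  27.1] hi [443.9 129.1  59.3]
top teal none
top knob 16 med [562.2 -96.9 147.2] lo [ 557.7 -106.   131.8] hi [577.  -79.3 151.5]
top purple 51 med [369.4 182.6  62.1] lo [355.4 169.5  56.6] hi [380.3 194.4  66.5]
side red 221 med [491.9 -10.5 157.4] lo [457.7 -16.3 137.7] hi [526.6  -6.1 174.7]
side brass 742 med [ 494.9 -120.    32.2] lo [ 454.2 -186.2   27.3] hi [535.5 -71.1  34.4]
   rect ((496.6861572265625, -132.73001098632812), (86.01008605957031, 125.81478881835938), 4.293764114379883) [[449.1000061035156, -73.19999694824219], [458.5, -198.6999969482422], [544.2999877929688, -192.1999969482422], [534.9000244140625, -66.80000305175781]]
side brown 287 med [437.6 157.2  34.7] lo [423.  149.8   6.2] hi [450.3 160.4  61.2]
side teal 2227 med [600.9 -42.1  32.4] lo [ 439.4 -112.1   11.1] hi [660.5  -1.8 123.6]
   rect ((544.7410278320312, -57.67140197753906), (109.04906463623047, 241.70082092285156), 86.8067626953125) [[421.0, -105.4000015258789], [662.4000244140625, -118.80000305175781], [668.4000244140625, -10.0], [427.1000061035156, 3.5]]
side knob 141 med [577.6 -65.  139.9] lo [558.7 -78.  128.4] hi [601.1 -61.1 150.2]
side purple 403 med [370.5 196.9  44.6] lo [356.7 175.1   5.6] hi [382.8 201.1  63.1]
```

Emit:
{"name": "move_arm", "arguments": {"moves": [{"translation": [-30,-27,-6],"turn": [0,0,-0.1],"hand": 1},{"translation": [-32,-25,-6],"turn": [0,0,-0.1],"hand": 1},{"translation": [-35,-22,-6],"turn": [0,0,-0.1],"hand": 1},{"translation": [-36,-18,-6],"turn": [0,0,-0.1],"hand": 1},{"translation": [-20,-35,-6],"turn": [0,0,0],"hand": 1},{"translation": [-20,-35,-6],"turn": [0,0,0],"hand": 1},{"translation": [0,0,0],"turn": [0,0,0],"hand": 1}]}}

```text
time_s: 0.68
eef_pos: [365.7, 270.7, 286.8]
ee_rot: [0.001, 0.032, 1.0, -0.001]
force: [-1.1, 0.3, -0.5]
grip_width: 1.003
grip_force: 0.0
```

```bash
python3 - <<'E'
from h import *
s=sense();print(s['eef_pos'],s['ee_rot'],s['time_s'])
c=cam('wrist'); np.save('w1.npy',c,allow_pickle=True); print(c['o'],c['Rcw'].round(2).tolist(),c['T_tool_cam'],c['f'])
for X in ([437,145,62],[497,-132,32],[577,-85,150]): print(proj(c,X))
cv2.imwrite('pics/c.png',c['image'])
E
```

```text
[365.73197783 270.68374889 286.79430257] [ 8.44674974e-04  3.15475411e-02  9.99501743e-01 -5.51558142e-04] 0.6833
[300.75223555 274.18884169 410.66108564] [[0.06, 0.96, 0.26], [1.0, -0.06, -0.02], [-0.0, 0.26, -0.97]] [[ 1.31672094e-04 -9.66109701e-01 -2.58131804e-01  6.48578877e+01]
 [ 9.99999930e-01  2.17493920e-04 -3.03917999e-04 -7.29776044e-01]
 [ 3.49760225e-04 -2.58131746e-01  9.66109662e-01 -1.23978040e+02]
 [ 0.00000000e+00  0.00000000e+00  0.00000000e+00  1.00000000e+00]] 282.69368916122517
[[166.54603729 229.53649811]]
[[  7.35506733 266.30076445]]
[[-12.62373177 367.05999698]]
```

View pics/c.png

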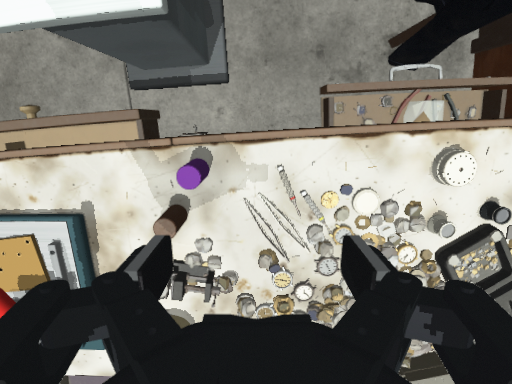

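The wrist view shows the brown block's top at about (168,225), the purple decoy at (193,175), the vice at (190,280) and the press edge at far left.

Emit:
{"name": "move_arm", "arguments": {"moves": [{"translation": [-4,-35,-1],"turn": [0,0,0],"hand": 1},{"translation": [-4,-35,-1],"turn": [0,0,0],"hand": 1},{"translation": [-4,-35,-1],"turn": [0,0,0],"hand": 1},{"translation": [-4,-35,-1],"turn": [0,0,0],"hand": 1},{"translation": [-4,-35,-1],"turn": [0,0,0],"hand": 1},{"translation": [-4,-35,-1],"turn": [0,0,0],"hand": 1},{"translation": [-4,-35,-1],"turn": [0,0,0],"hand": 1},{"translation": [-4,-35,-1],"turn": [0,0,0],"hand": 1},{"translation": [-4,-35,-1],"turn": [0,0,0],"hand": 1},{"translation": [0,0,0],"turn": [0,0,0],"hand": 1}]}}

```text
time_s: 1.57
eef_pos: [381.2, -45.0, 294.9]
ee_rot: [-0.0, 0.031, 1.0, -0.0]
force: [-0.9, 1.0, -0.8]
grip_width: 0.997
grip_force: 0.0
```

```bash
python3 - <<'E'
from h import *
s=sense();print(s['eef_pos'],s['ee_rot'])
c=cam('wrist'); np.save('w2.npy',c,allow_pickle=True); print(c['o'])
cv2.imwrite('pics/d.png',cv2.resize(c['image'],(800,600),interpolation=2))
E
```

```text
[381.16537309 -44.9512776  294.85470332] [-2.17136065e-04  3.05999821e-02  9.99531577e-01 -4.70546769e-04]
[316.43946815 -41.59775348 418.86054591]
```

View pics/d.png

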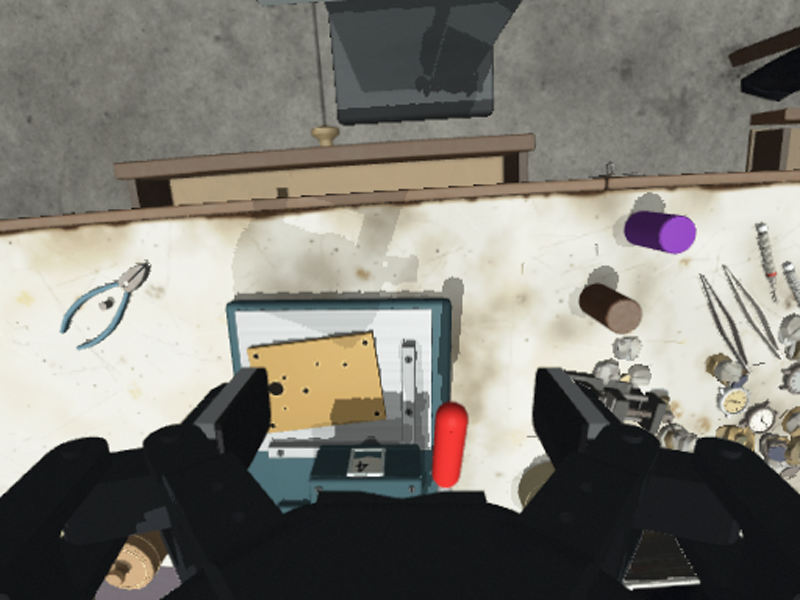

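Emit:
{"name": "move_arm", "arguments": {"moves": [{"translation": [0,5,10],"turn": [0,-0.1,0],"hand": 1},{"translation": [0,5,10],"turn": [0,-0.1,0],"hand": 1},{"translation": [0,5,15],"turn": [0,-0.1,0],"hand": 1},{"translation": [5,5,15],"turn": [0,-0.1,0],"hand": 1},{"translation": [10,5,15],"turn": [0,-0.1,0],"hand": 1},{"translation": [10,5,15],"turn": [0,-0.1,0],"hand": 1},{"translation": [20,5,15],"turn": [0,-0.1,0],"hand": 1},{"translation": [10,5,0],"turn": [0,0,0],"hand": 1},{"translation": [0,0,0],"turn": [0,0,0],"hand": 1}]}}

```text
time_s: 2.37
eef_pos: [369.1, 1.7, 188.3]
ee_rot: [0.322, 0.023, 0.947, -0.002]
force: [0.6, 0.1, 0.7]
grip_width: 1.004
grip_force: 0.0
```

```bash
python3 - <<'E'
from h import *
s=sense();print(s['eef_pos'],s['ee_rot'])
c=cam('wrist'); np.save('w3.npy',c,allow_pickle=True); print(c['o'])
I=c['image']; a=cv2.resize(I,(400,300)); u,v=proj(c,[540,-27,98])[0]; print(u,v)
u,v=int(u),int(v);b=cv2.resize(I[max(0,v-50):v+50,max(0,u-66):u+66],(792,600),interpolation=2)
cv2.imwrite('pics/e.png',b); 
E
```

```text
[369.10025817   1.74212653 188.26167417] [ 0.32185383  0.02292532  0.94650893 -0.00231981]
[242.48293549   6.09120489 246.88754286]
238.2329885276344 248.09681269515096
```

View pics/e.png

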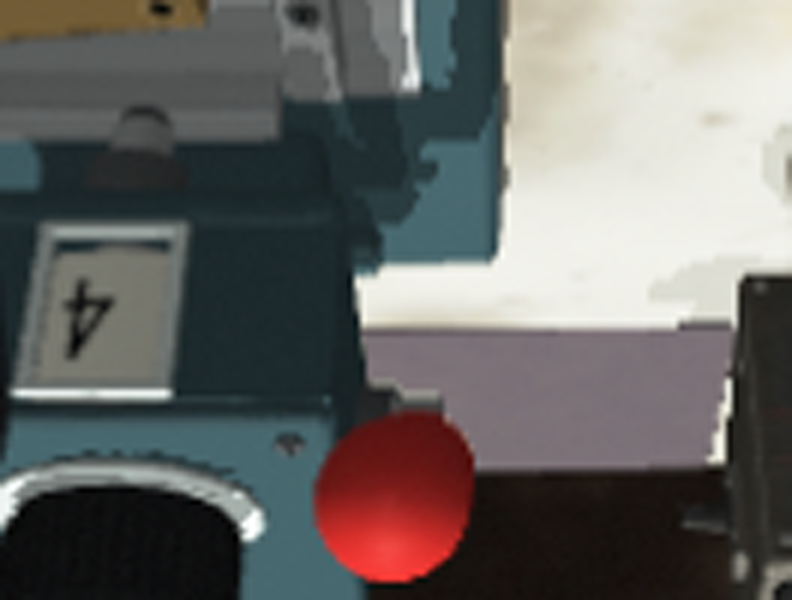

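The overhead wrist view shows the plate at (315,380) with a corner askew, the left rail at (408,390), the base's front edge at y≈300, and a 4 in the window at (366,462). The crop shows the 4 (upside-down view) at (90,315), slightly left of the window's middle at (104), so the wheel stands a little past 2.51.

```bash
python3 - <<'E'
from h import *
def ld(n): return np.load(n+'.npy',allow_pickle=True).item()
def fit(p,dep):  # robust line: dep coord as func of other
    a=p[:,1-dep];b=p[:,dep];k=np.ones(len(a),bool)
    for _ in range(8):
        q=np.polyfit(a[k],b[k],1); r=b-np.polyval(q,a); k=abs(r)<max(1.0,2*np.std(r[k]))
    return q.round(4),k.sum(),r[k].std().round(2)
def edge(P,m,dep,sgn,lo,hi,step=4):
    p=P[m][:,:2]; out=[]
    for g in np.arange(lo,hi,step):
        b=p[(p[:,1-dep]>=g)&(p[:,1-dep]<g+step)]
        if len(b)>3: out.append(b[np.argmax(sgn*b[:,dep])])
    return np.array(out)
for n in('w2','w3','side'):
    c=ld(n);P=cloud(c);hsv=cv2.cvtColor(c['image'],cv2.COLOR_BGR2HSV);h,s,v=[hsv[...,i].astype(int) for i in range(3)]
    X,Y,Z=P[...,0],P[...,1],P[...,2]
    bed=(Z>12)&(Z<29)&(X>400)&(X<700)&(Y>-250)&(Y<30)
    print(n,'bedZ',np.median(Z[bed]))
    for nm,a in(('left y(x)',edge(P,bed,1,1,435,660)),('front x(y)',edge(P,bed,0,-1,-210,-10))):
        if len(a)>5: print(nm,fit(a,0 if nm[0]=='f' else 1))
    br=(h>10)&(h<28)&(s>90)&(Z>22)&(Z<42)&(X>430)&(X<570)&(Y>-230)&(Y<-30)
    print('plate z',np.median(Z[br]),br.sum())
    for nm,d,sg,lo,hi in(('pleft y(x)',1,1,460,530),('pright y(x)',1,-1,460,530),('pfront x(y)',0,-1,-190,-80),('prear x(y)',0,1,-185,-80)):
        a=edge(P,br,d,sg,lo,hi,3)
        if len(a)>5: print(nm,fit(a,d))
    # rails: z 33..39 grey
    ra=(s<60)&(Z>31.5)&(Z<40)&(X>430)&(X<600)&(Y>-200)&(Y<-20)
    for nm,d,sg,lo,hi in(('railL inner y(x)',1,-1,475,555),('railR inner x(y)',0,-1,-180,-60)):
        m=ra&((Y>-75) if d==1 else (X>545)); a=edge(P,m,d,sg,lo,hi,3)
        if len(a)>5: print(nm,fit(a,d))
rays=[]
for n in('top','side'):
    c=ld(n);hsv=cv2.cvtColor(c['image'],cv2.COLOR_BGR2HSV);P=cloud(c)
    u,v=proj(c,[577,-82,149])[0]; m=np.zeros((384,512),np.uint8)
    g=((hsv[...,2]>170)&(hsv[...,1]<50)&(P[...,2]>135)&(P[...,2]<165)).astype(np.uint8)
    g[:int(v)-18]=0;g[int(v)+18:]=0;g[:,:int(u)-18]=0;g[:,int(u)+18:]=0
    ys,xs=np.nonzero(g);p=P[g>0];print(n,len(xs),p.mean(0),p.min(0),p.max(0))
    e=cv2.minEnclosingCircle(np.c_[xs,ys].astype(np.float32)); print(e,plane(c,e[0],150))
    d=c['Rcw']@np.r_[slopes(c,e[0])[0],1]; rays.append((c['o'],d/np.linalg.norm(d)))
A=sum(np.eye(3)-np.outer(d,d) for o,d in rays);b=sum((np.eye(3)-np.outer(d,d))@o for o,d in rays);print('knob tri',np.linalg.solve(A,b))
E
```

```text
w2 bedZ 23.773336362771772
left y(x) (array([-0.1633, 71.6221]), np.int64(50), np.float64(3.84))
front x(y) (array([4.970000e-02, 4.240136e+02]), np.int64(50), np.float64(0.16))
plate z 32.31947161276082 4021
pleft y(x) (array([ 7.030000e-02, -1.089798e+02]), np.int64(24), np.float64(0.38))
pright y(x) (array([ 1.668000e-01, -2.665183e+02]), np.int64(21), np.float64(4.91))
pfront x(y) (array([-6.390000e-02,  4.430155e+02]), np.int64(37), np.float64(0.3))
prear x(y) (array([-7.580000e-02,  5.300417e+02]), np.int64(34), np.float64(0.56))
railL inner y(x) (array([-3.33000e-02, -3.54519e+01]), np.int64(26), np.float64(0.39))
railR inner x(y) (array([4.320000e-02, 5.675146e+02]), np.int64(14), np.float64(0.37))
w3 bedZ 23.659003230420296
left y(x) (array([-0.0543, 21.0984]), np.int64(56), np.float64(0.27))
front x(y) (array([4.980000e-02, 4.227336e+02]), np.int64(50), np.float64(0.26))
plate z 32.550393593930835 5199
pleft y(x) (array([ 7.280000e-02, -1.096703e+02]), np.int64(24), np.float64(0.15))
pright y(x) (array([ 9.83000e-02, -2.40774e+02]), np.int64(21), np.float64(0.48))
pfront x(
[... 715 characters left out ...]
y([-9.340000e-02,  4.421874e+02]), np.int64(27), np.float64(1.26))
prear x(y) (array([6.800000e-03, 5.374056e+02]), np.int64(30), np.float64(2.62))
railL inner y(x) (array([ -0.0468, -26.0082]), np.int64(20), np.float64(1.51))
top 75 [579.85974448 -83.71250059 152.04587748] [536.92824558 -99.65593712 136.46449969] [595.19256953 -22.94338373 159.6677449 ]
((221.0, 179.0), 13.601571083068848) [[562.01181163 -61.73000151 150.        ]]
side 89 [579.04189662 -85.50996778 151.46262794] [ 533.63859212 -103.77075508  141.3272265 ] [598.14118477 -16.3079654  153.54217027]
((249.0, 207.0), 15.620599746704102) [[564.09560498 -47.23027234 150.        ]]
knob tri [564.13867617 -61.18709539 142.10017855]
```

```bash
python3 - <<'E'
from h import *
rays=[]
for n in('top','side'):
    c=np.load(n+'.npy',allow_pickle=True).item();hsv=cv2.cvtColor(c['image'],cv2.COLOR_BGR2HSV);P=cloud(c)
    g=((hsv[...,2]>150)&(hsv[...,1]<50)&(P[...,2]>135)&(P[...,2]<165)&(abs(P[...,0]-580)<30)&(abs(P[...,1]+86)<30))
    ys,xs=np.nonzero(g);p=P[g];print(n,len(xs),p.mean(0),p.min(0),p.max(0))
    e=cv2.minEnclosingCircle(np.c_[xs,ys].astype(np.float32)); print(e,plane(c,e[0],150))
    d=c['Rcw']@np.r_[slopes(c,e[0])[0],1]; rays.append((c['o'],d/np.linalg.norm(d)))
A=sum(np.eye(3)-np.outer(d,d) for o,d in rays);b=sum((np.eye(3)-np.outer(d,d))@o for o,d in rays);print('knob tri',np.linalg.solve(A,b))
E
```

```text
top 79 [581.03919498 -85.61901861 152.28195639] [ 564.9381487  -102.88842142  145.32950693] [595.19256953 -68.63337527 159.6677449 ]
((228.0, 173.0), 5.099119663238525) [[581.92443737 -85.76787491 150.        ]]
side 94 [578.84682621 -85.92155363 151.51350125] [ 556.64488941 -103.77075508  144.7345387 ] [598.14118477 -68.04561348 153.54217027]
((245.0, 199.0), 8.24631118774414) [[577.01795285 -88.03563071 150.        ]]
knob tri [579.2221375  -85.85487699 151.55079519]
```

Emit:
{"name": "move_arm", "arguments": {"moves": [{"translation": [0,-10,-30],"turn": [0,0.1,0],"hand": 1},{"translation": [0,-10,-30],"turn": [0,0.1,0],"hand": 1},{"translation": [0,-10,-20],"turn": [0,0.1,0],"hand": 1},{"translation": [-20,-10,0],"turn": [0,0.1,0],"hand": 1},{"translation": [-30,-10,0],"turn": [0,0.1,0],"hand": 1},{"translation": [-30,-10,0],"turn": [0,0.1,0],"hand": 1},{"translation": [-30,-10,0],"turn": [0,0.1,0],"hand": 1},{"translation": [-35,-5,0],"turn": [0,0,0],"hand": 1},{"translation": [0,0,0],"turn": [0,0,0],"hand": 1}]}}

```text
time_s: 3.17
eef_pos: [476.2, -77.8, 272.4]
ee_rot: [-0.007, 0.02, 1.0, 0.005]
force: [-0.1, -0.0, -0.8]
grip_width: 0.998
grip_force: 0.0
```

```bash
cat >> h.py <<'E'
def go(x,y,z,psi):
    "tool-frame turn and shift from the measured pose to (x,y,z), pointing down, tool y at yaw psi"
    s=sense(); R=Rq(s['ee_rot']); ty=np.array([np.cos(psi),np.sin(psi),0]); tz=np.array([0,0,-1.]); G=np.c_[np.cross(ty,tz),ty,tz]
    d=np.array([x,y,z])-s['eef_pos']
    print('t',round(s['time_s'],2),'pos',np.round(s['eef_pos'],1),'psi',round(np.arctan2(R[1,1],R[0,1]),3),'| turn',Ro.from_matrix(R.T@G).as_rotvec().round(3),'shift(now axes)',(R.T@d).round(1),'shift(after turn)',(G.T@d).round(1),'F',np.round(s['force'],1))
E
python3 -c "
from h import *
go(579.5,-86,230,1.53);go(579.5,-86,230,.5)"
```

```text
t 3.17 pos [476.2 -77.8 272.4] psi 1.53 | turn [ 0.01  -0.015 -0.   ] shift(now axes) [-104.2   -4.4   40.8] shift(after turn) [-103.5   -4.    42.4] F [-0.1 -0.  -0.8]
t 3.17 pos [476.2 -77.8 272.4] psi 1.53 | turn [ 0.002 -0.019  1.03 ] shift(now axes) [-104.2   -4.4   40.8] shift(after turn) [-56.8  86.7  42.4] F [-0.1 -0.  -0.8]
```

Emit:
{"name": "move_arm", "arguments": {"moves": [{"translation": [-26,-1,10],"turn": [0.01,-0.015,0],"hand": 1},{"translation": [-26,-1,10],"turn": [0,0,0],"hand": 1},{"translation": [-26,-1,10],"turn": [0,0,0],"hand": 1},{"translation": [-26,-1,10],"turn": [0,0,0.11],"hand": 1},{"translation": [0,0,0],"turn": [0,0,0.115],"hand": 1},{"translation": [0,0,0],"turn": [0,0,0.115],"hand": 1},{"translation": [0,0,0],"turn": [0,0,0.115],"hand": 1},{"translation": [0,0,0],"turn": [0,0,0.115],"hand": 1},{"translation": [0,0,0],"turn": [0,0,0.115],"hand": 1},{"translation": [0,0,0],"turn": [0,0,0.115],"hand": 1}]}}

```text
time_s: 4.0
eef_pos: [575.5, -84.5, 234.2]
ee_rot: [0.001, 0.411, 0.912, 0.0]
force: [-0.1, 0.3, -1.0]
grip_width: 1.0
grip_force: 0.0
```

Emit:
{"name": "move_arm", "arguments": {"moves": [{"translation": [0,0,0],"turn": [0,0,0.115],"hand": 1},{"translation": [0,0,0],"turn": [0,0,0.115],"hand": 1},{"translation": [0,0,0],"turn": [0,0,0],"hand": 1},{"translation": [0,0,0],"turn": [0,0,0],"hand": 1}]}}

```text
time_s: 4.33
eef_pos: [575.2, -84.6, 234.0]
ee_rot: [0.001, 0.509, 0.861, 0.001]
force: [0.2, 0.0, 0.6]
grip_width: 1.002
grip_force: 0.0
```

```bash
python3 -c "
from h import *
go(579.5,-86,143,.5);print(sense()['joints'])
c=cam('wrist');P=cloud(c);print(proj(c,[579.5,-86,150]))
m=(P[...,2]>120)&(P[...,2]<165)&(abs(P[...,0]-580)<45)&(abs(P[...,1]+86)<45)&(c['image'].max(2)<256)
q=P[m];print(m.sum(),q[:,:2].mean(0),q.min(0),q.max(0),np.histogram(q[:,2],8))
t=m&(P[...,2]>143);q=P[t];print(t.sum(),q.min(0),q.max(0),(q.min(0)+q.max(0))/2)"
```

```text
t 4.33 pos [575.2 -84.6 234. ] psi 0.503 | turn [0.002 0.001 0.003] shift(now axes) [-3.2  2.9 91. ] shift(after turn) [-3.2  3.1 91. ] F [0.2 0.  0.6]
[-3.47752688e-01  4.48471988e-01  1.34678785e+00  7.01224089e-04
  1.34427471e+00 -8.51202237e-01]
[[260.50339958 208.00793853]]
9705 [578.95364266 -82.44129795] [ 536.26577503 -130.99681295  120.00793403] [624.99971304 -41.06769325 153.94435993] (array([6340,  356,   47,   51,   61,   62,  299, 2489]), array([120.00793403, 124.24998727, 128.4920405 , 132.73409374,
       136.97614698, 141.21820022, 145.46025345, 149.70230669,
       153.94435993]))
2828 [ 557.36296179 -111.19001295  143.03130213] [605.85131301 -62.53637612 153.94435993] [581.6071374  -86.86319454 148.48783103]
```

Emit:
{"name": "move_arm", "arguments": {"moves": [{"translation": [-4,4,31],"turn": [0,0,0],"hand": 1},{"translation": [0,0,30],"turn": [0,0,0],"hand": 1},{"translation": [0,0,30],"turn": [0,0,0],"hand": 1},{"translation": [0,0,0],"turn": [0,0,0],"hand": 0.45},{"translation": [0,0,0],"turn": [0,0,0],"hand": 0.45},{"translation": [0,0,0],"turn": [0,0,0],"hand": 0.45},{"translation": [0,0,0],"turn": [0,0,0],"hand": 0.45},{"translation": [0,0,0],"turn": [0,0,0],"hand": 0.45}], "grip_force": 40}}

```text
time_s: 5.05
eef_pos: [581.7, -86.7, 145.2]
ee_rot: [0.003, 0.51, 0.86, 0.002]
force: [1.6, 1.4, 6.4]
grip_width: 0.537
grip_force: 42.0
```

Emit:
{"name": "move_arm", "arguments": {"moves": [{"translation": [0,0,0],"turn": [0,0,-0.1],"hand": 0.45},{"translation": [0,0,0],"turn": [0,0,-0.1],"hand": 0.45},{"translation": [0,0,0],"turn": [0,0,-0.1],"hand": 0.45},{"translation": [0,0,0],"turn": [0,0,-0.1],"hand": 0.45},{"translation": [0,0,0],"turn": [0,0,-0.1],"hand": 0.45},{"translation": [0,0,0],"turn": [0,0,-0.1],"hand": 0.45},{"translation": [0,0,0],"turn": [0,0,-0.1],"hand": 0.45},{"translation": [0,0,0],"turn": [0,0,-0.1],"hand": 0.45},{"translation": [0,0,0],"turn": [0,0,-0.1],"hand": 0.45},{"translation": [0,0,0],"turn": [0,0,-0.1],"hand": 0.45}]}}

```text
time_s: 5.88
eef_pos: [582.1, -86.0, 145.2]
ee_rot: [0.004, 0.033, 0.999, 0.001]
force: [4.7, 5.5, 5.9]
grip_width: 0.538
grip_force: 41.9
```

Emit:
{"name": "move_arm", "arguments": {"moves": [{"translation": [0,0,0],"turn": [0,0,-0.1],"hand": 0.45},{"translation": [0,0,0],"turn": [0,0,-0.1],"hand": 0.45},{"translation": [0,0,0],"turn": [0,0,0],"hand": 0.45},{"translation": [0,0,0],"turn": [0,0,0],"hand": 0.45},{"translation": [0,0,0],"turn": [0,0,0],"hand": 1},{"translation": [0,0,0],"turn": [0,0,0],"hand": 1},{"translation": [0,0,0],"turn": [0,0,0],"hand": 1},{"translation": [0,0,0],"turn": [0,0,0],"hand": 1}]}}

```text
time_s: 6.55
eef_pos: [580.3, -86.8, 142.8]
ee_rot: [0.001, -0.064, 0.998, 0.0]
force: [0.7, 0.1, 0.1]
grip_width: 0.999
grip_force: 0.0
```

```bash
python3 -c "
from h import *
go(369,-60,220,1.53);print(sense()['grip_width'])"
```

```text
t 6.55 pos [580.3 -86.8 142.8] psi 1.7 | turn [0.001 0.002 0.17 ] shift(now axes) [206.   53.8 -77.5] shift(after turn) [212.2  18.2 -77.2] F [0.7 0.1 0.1]
0.9994347786505484
```

Emit:
{"name": "move_arm", "arguments": {"moves": [{"translation": [0,0,-40],"turn": [0,0,0],"hand": 1},{"translation": [0,0,-40],"turn": [0,0,0],"hand": 1},{"translation": [35,5,-5],"turn": [0,0,0],"hand": 1},{"translation": [35,5,0],"turn": [0,0,0],"hand": 1},{"translation": [35,5,0],"turn": [0,0,0],"hand": 1},{"translation": [35,5,0],"turn": [0,0,0],"hand": 1},{"translation": [35,5,0],"turn": [0,0,0.09],"hand": 1},{"translation": [30,1,0],"turn": [0,0,0.08],"hand": 1},{"translation": [0,0,20],"turn": [0,-0.1,0],"hand": 1},{"translation": [0,0,22],"turn": [0,-0.1,0],"hand": 1}]}}

```text
time_s: 7.38
eef_pos: [375.7, -85.1, 186.2]
ee_rot: [0.104, 0.021, 0.994, -0.003]
force: [1.5, -0.2, -1.0]
grip_width: 0.997
grip_force: 0.0
```

Emit:
{"name": "move_arm", "arguments": {"moves": [{"translation": [0,0,0],"turn": [0,-0.1,0],"hand": 1},{"translation": [0,0,0],"turn": [0,-0.1,0],"hand": 1},{"translation": [0,0,0],"turn": [0,-0.1,0],"hand": 1},{"translation": [0,0,0],"turn": [0,-0.1,0],"hand": 1},{"translation": [0,0,0],"turn": [0,-0.1,0],"hand": 1},{"translation": [0,0,0],"turn": [0,0,0],"hand": 1},{"translation": [0,0,0],"turn": [0,0,0],"hand": 1}]}}

```text
time_s: 7.97
eef_pos: [380.4, -76.0, 196.6]
ee_rot: [0.33, 0.022, 0.944, -0.009]
force: [-0.2, -0.1, 0.4]
grip_width: 1.004
grip_force: 0.0
```

```bash
python3 - <<'E'
from h import *
s=sense();print(s['eef_pos'],s['ee_rot'])
c=cam('wrist'); np.save('w4.npy',c,allow_pickle=True)
I=c['image']; u,v=map(int,proj(c,[537,-83.6,98])[0]); print(u,v)
cv2.imwrite('pics/f.png',cv2.resize(I[v-60:v+60,u-80:u+80],(800,600),interpolation=2))
E
```

```text
[380.41798034 -75.96728299 196.57111598] [ 0.32982817  0.02165177  0.94374753 -0.00922959]
257 232
```

View pics/f.png

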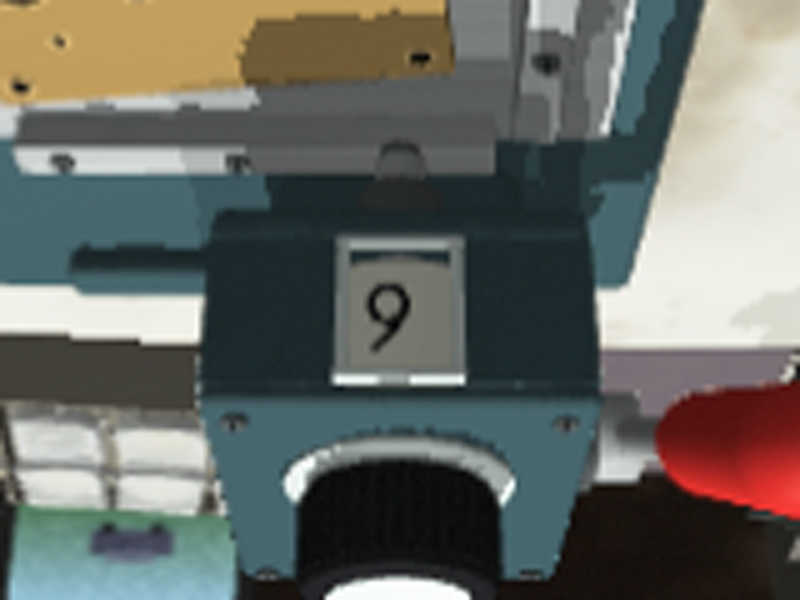

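The 6 stands in the window (upside-down view) at (388,318), with the window's middle at x≈400. That is about 2 mm past centre (≈0.06 rad), inside the tolerance. Next is the block.

```bash
python3 - <<'E'
from h import *
from scipy import ndimage
for n in('w1','w2','side'):
    c=np.load(n+'.npy',allow_pickle=True).item();P=cloud(c)
    m=(abs(P[...,0]-437)<35)&(abs(P[...,1]-145)<35)&(P[...,2]>50)&(P[...,2]<75)
    q=P[m];print(n,m.sum(),'z99',np.percentile(q[:,2],[50,95]))
    t=q[q[:,2]>57]; print('top centre',cv2.minEnclosingCircle(t[:,:2].astype(np.float32)),t.mean(0))
    v=(P[...,0]>440)&(P[...,0]<600)&(P[...,1]>85)&(P[...,1]<220)&(P[...,2]>20)&(P[...,2]<130)&~((abs(P[...,0]-437)<25)&(abs(P[...,1]-145)<25))
    q=P[v]; print('vice',q.min(0),q.max(0))
s=sense();go(437,144,150,1.52)
E
```

```text
w1 430 z99 [61.65455121 63.04513125]
top centre ((434.60296630859375, 142.09019470214844), 16.149269104003906) [432.45477227 143.15628223  61.64017799]
vice [514.29827815 116.49943856  20.22300353] [566.85621392 218.98594523  72.55318276]
w2 490 z99 [61.68071041 63.09236382]
top centre ((435.6862487792969, 141.32858276367188), 15.985047340393066) [434.85014675 140.62414909  61.67287747]
vice [507.52042197 113.12094428  20.02022383] [557.03018094 218.13308608  73.48575956]
side 193 z99 [61.1640593  63.35258694]
top centre ((435.25384521484375, 143.6891326904297), 16.421070098876953) [435.94272689 145.46873566  61.38430592]
vice [509.17342142 106.39757553  20.12341371] [564.1257319  219.76018992  72.50078054]
t 8.02 pos [380.7 -76.2 196.6] psi 1.525 | turn [-0.002  0.672  0.006] shift(now axes) [ -7.5 222.7  64.6] shift(after turn) [-45.  222.7  46.6] F [-0.1 -0.5 -0.5]
```

Emit:
{"name": "move_arm", "arguments": {"moves": [{"translation": [0,30,0],"turn": [0,0.1,0],"hand": 1},{"translation": [0,30,0],"turn": [0,0.1,0],"hand": 1},{"translation": [0,30,0],"turn": [0,0.1,0],"hand": 1},{"translation": [0,30,0],"turn": [0,0.1,0],"hand": 1},{"translation": [0,30,0],"turn": [0,0.1,0],"hand": 1},{"translation": [0,30,0],"turn": [0,0.1,0],"hand": 1},{"translation": [0,30,0],"turn": [0,0.07,0],"hand": 1},{"translation": [-22,10,20],"turn": [0,0,0],"hand": 1},{"translation": [-21,0,30],"turn": [0,0,0],"hand": 1},{"translation": [0,0,0],"turn": [0,0,0],"hand": 1}]}}

```text
time_s: 8.85
eef_pos: [440.6, 91.9, 150.5]
ee_rot: [0.085, 0.016, 0.996, 0.01]
force: [-0.2, -0.1, -1.5]
grip_width: 1.0
grip_force: 0.0
```

```bash
python3 -c "
from h import *
go(435.2,142,38,1.52)"
```

```text
t 8.85 pos [440.6  91.9 150.5] psi 1.54 | turn [0.024 0.17  0.018] shift(now axes) [ 26.   47.4 110.8] shift(after turn) [  7.9  49.8 112.5] F [-0.2 -0.1 -1.5]
```

Emit:
{"name": "move_arm", "arguments": {"moves": [{"translation": [0,16,0],"turn": [0.012,0.09,0.01],"hand": 1},{"translation": [0,16,0],"turn": [0.012,0.08,0.01],"hand": 1},{"translation": [8,17,0],"turn": [0,0,0],"hand": 1},{"translation": [0,0,0],"turn": [0,0,0],"hand": 1},{"translation": [0,0,0],"turn": [0,0,0],"hand": 1}]}}

```text
time_s: 9.27
eef_pos: [433.2, 141.0, 156.3]
ee_rot: [0.004, 0.027, 1.0, 0.0]
force: [0.0, 0.6, -0.2]
grip_width: 0.999
grip_force: 0.0
```

```bash
python3 -c "
from h import *
go(435.2,142,38,1.52)"
```

```text
t 9.27 pos [433.2 141.  156.3] psi 1.516 | turn [ 0.001  0.008 -0.004] shift(now axes) [ -1.1   1.  118.3] shift(after turn) [ -2.    1.1 118.3] F [ 0.   0.6 -0.2]
```

Emit:
{"name": "move_arm", "arguments": {"moves": [{"translation": [-2,1,35],"turn": [0,0.008,0],"hand": 1},{"translation": [0,0,35],"turn": [0,0,0],"hand": 1},{"translation": [0,0,30],"turn": [0,0,0],"hand": 1},{"translation": [0,0,18],"turn": [0,0,0],"hand": 1},{"translation": [0,0,0],"turn": [0,0,0],"hand": 0.25},{"translation": [0,0,0],"turn": [0,0,0],"hand": 0.25},{"translation": [0,0,0],"turn": [0,0,0],"hand": 0.25},{"translation": [0,0,0],"turn": [0,0,0],"hand": 0.25},{"translation": [0,0,0],"turn": [0,0,0],"hand": 0.25},{"translation": [0,0,0],"turn": [0,0,0],"hand": 0.25}], "grip_force": 90}}

```text
time_s: 10.1
eef_pos: [436.3, 142.0, 39.9]
ee_rot: [0.001, 0.029, 1.0, 0.001]
force: [-1.7, -1.8, 8.6]
grip_width: 0.353
grip_force: 88.6
```

```bash
python3 -c "
from h import *
go(435.2,142,38,1.52)
ex=np.array([.9987,-.0505]);ey=np.array([.0505,.9987]);o=np.array([517.5,-112.7])
for p in((-100,-10),(-100,12),(-61,12)): q=o+p[0]*ex+p[1]*ey; print(p,q); go(*q,66,1.5205)"
```

```text
t 10.1 pos [436.3 142.   39.9] psi 1.513 | turn [ 0.003  0.003 -0.007] shift(now axes) [ 1.1 -0.1  1.9] shift(after turn) [ 1.1 -0.1  1.9] F [-1.7 -1.8  8.6]
(-100, -10) [ 417.125 -117.637]
t 10.1 pos [436.3 142.   39.9] psi 1.513 | turn [ 0.003  0.003 -0.007] shift(now axes) [   4.2 -260.3  -26.9] shift(after turn) [   6.1 -260.3  -26.1] F [-1.7 -1.8  8.6]
(-100, 12) [418.236  -95.6656]
t 10.1 pos [436.3 142.   39.9] psi 1.513 | turn [ 0.003  0.003 -0.007] shift(now axes) [   4.3 -238.3  -26.8] shift(after turn) [   6.1 -238.3  -26.1] F [-1.7 -1.8  8.6]
(-61, 12) [457.1853 -97.6351]
t 10.1 pos [436.3 142.   39.9] psi 1.513 | turn [ 0.003  0.003 -0.007] shift(now axes) [ -34.6 -238.   -26.7] shift(after turn) [ -32.9 -238.3  -26.1] F [-1.7 -1.8  8.6]
```

Emit:
{"name": "move_arm", "arguments": {"moves": [{"translation": [0,0,-35],"turn": [0,0,0],"hand": 0.25},{"translation": [5,-35,0],"turn": [0,0,0],"hand": 0.25},{"translation": [5,-35,0],"turn": [0,0,0],"hand": 0.25},{"translation": [5,-35,0],"turn": [0,0,0],"hand": 0.25},{"translation": [5,-35,0],"turn": [0,0,0],"hand": 0.25},{"translation": [5,-35,0],"turn": [0,0,0],"hand": 0.25},{"translation": [0,-35,0],"turn": [0,0,0],"hand": 0.25},{"translation": [-10,-28,0],"turn": [0,0,0],"hand": 0.25},{"translation": [-13,0,0],"turn": [0,0,-0.007],"hand": 0.25},{"translation": [0,0,0],"turn": [0,0,0],"hand": 0.25}]}}

```text
time_s: 10.93
eef_pos: [421.4, -97.4, 73.6]
ee_rot: [0.001, 0.027, 1.0, 0.001]
force: [0.4, 0.2, -0.2]
grip_width: 0.355
grip_force: 89.4
```

```bash
cat >> h.py <<'E'
ex=np.array([.9987,-.0505]);ey=np.array([.0505,.9987]);o=np.array([517.5,-112.7])
def gp(px,py,z): q=o+px*ex+py*ey; d=(np.array(sense()['eef_pos'])[:2]-o); print('press now',(d@ex).round(1),(d@ey).round(1)); go(*q,z,1.5203)
E
python3 -c "
from h import *
gp(-85,12,66.5)
c=cam('side');u,v=proj(c,[*sense()['eef_pos'][:2],40])[0];u,v=int(u),int(v)
cv2.imwrite('pics/g.png',cv2.resize(c['image'][v-75:v+75,u-130:u+70],(800,600),interpolation=2))"
```

```text
press now -96.8 10.4
t 10.93 pos [421.4 -97.4  73.6] psi 1.518 | turn [ 0.001  0.003 -0.003] shift(now axes) [-11.8   1.6   7.1] shift(after turn) [-11.8   1.6   7.1] F [ 0.4  0.2 -0.2]
```

View pics/g.png

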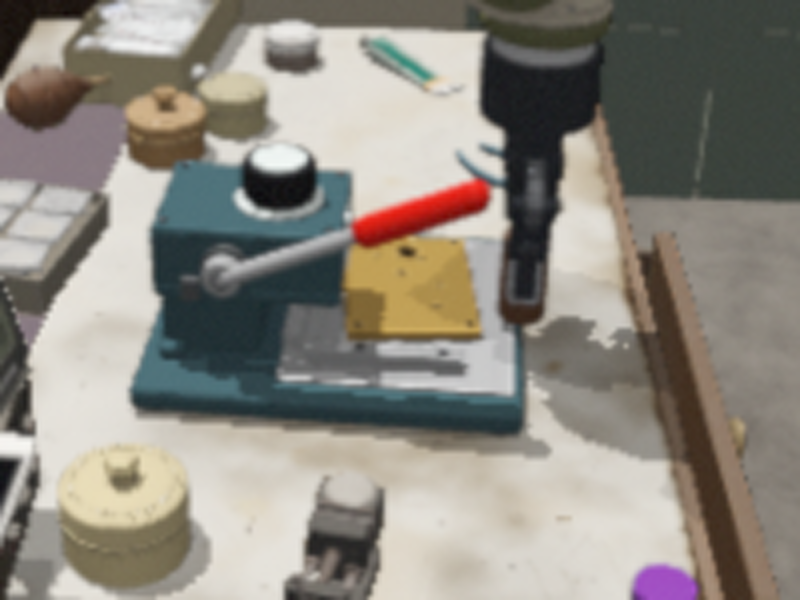

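Block held upright with its lower end below the fingertips (522,315), in front of the plate. Lowering it and pushing the lagging left end of the front edge.

Emit:
{"name": "move_arm", "arguments": {"moves": [{"translation": [0,1.5,7.5],"turn": [0,0,0],"hand": 0.25},{"translation": [-6,0,0],"turn": [0,0,0],"hand": 0.25},{"translation": [-5,0,0],"turn": [0,0,0],"hand": 0.25},{"translation": [-4,0,0],"turn": [0,0,0],"hand": 0.25},{"translation": [-4,0,0],"turn": [0,0,0],"hand": 0.25},{"translation": [-4,0,0],"turn": [0,0,0],"hand": 0.25},{"translation": [0,0,0],"turn": [0,0,0],"hand": 0.25}]}}

```text
time_s: 11.57
eef_pos: [443.3, -95.0, 64.9]
ee_rot: [0.0, 0.025, 1.0, 0.002]
force: [-0.7, 0.8, -1.1]
grip_width: 0.355
grip_force: 89.4
```

```bash
cat >> h.py <<'E'
def plate():
    c=cam('side'); w=cam('wrist'); np.save('lastw.npy',w,allow_pickle=True); np.save('lasts.npy',c,allow_pickle=True)
    for n,c in(('side',c),('wrist',w)):
        P=cloud(c);hsv=cv2.cvtColor(c['image'],cv2.COLOR_BGR2HSV);h,s,v=[hsv[...,i].astype(int) for i in range(3)]
        D=P[...,:2]-o; A=D@ex; B=D@ey; Z=P[...,2]
        br=(h>10)&(h<28)&(s>90)&(v>60)&(Z>25)&(Z<40)&(abs(A+10)<75)&(abs(B+10)<95)
        q=np.c_[A[br],B[br]]
        for nm,d,sg,lo,hi in(('left y(x)',1,1,-45,25),('right y(x)',1,-1,-45,25),('front x(y)',0,-1,-55,45),('rear x(y)',0,1,-60,20)):
            e=[]
            for g in np.arange(lo,hi,3):
                b=q[(q[:,1-d]>=g)&(q[:,1-d]<g+3)]
                if len(b)>3: e.append(b[np.argmax(sg*b[:,d])])
            if len(e)<6: continue
            e=np.array(e); x,y=e[:,1-d],e[:,d]; k=np.ones(len(x),bool)
            for _ in range(8):
                f=np.polyfit(x[k],y[k],1); r=y-np.polyval(f,x); k=abs(r)<max(.8,2*r[k].std())
                if k.sum()<5: break
            print(n,nm,'slope',f[0].round(3),'at0',f[1].round(1),'n',k.sum(),'sd',r[k].std().round(2))
E
python3 -c "
from h import *
gp(-70,12,66.5);plate()"
```

```text
press now -75.0 13.9
t 11.57 pos [443.3 -95.   64.9] psi 1.52 | turn [ 0.003 -0.    -0.   ] shift(now axes) [-5.  -1.9 -1.6] shift(after turn) [-5.  -1.9 -1.6] F [-0.7  0.8 -1.1]
side left y(x) slope 0.079 at0 36.7 n 18 sd 0.68
side right y(x) slope 0.357 at0 -68.0 n 23 sd 4.35
side front x(y) slope -0.08 at0 -55.8 n 26 sd 1.89
side rear x(y) slope 0.063 at0 23.1 n 24 sd 2.64
wrist left y(x) slope -0.928 at0 -41.4 n 21 sd 40.12
wrist right y(x) slope 0.23 at0 -73.7 n 17 sd 6.71
wrist front x(y) slope 0.534 at0 -30.3 n 26 sd 7.81
wrist rear x(y) slope 0.094 at0 -20.1 n 23 sd 20.95
```

Emit:
{"name": "move_arm", "arguments": {"moves": [{"translation": [-3,0,-1],"turn": [0,0,0],"hand": 0.25},{"translation": [-3,0,0],"turn": [0,0,0],"hand": 0.25},{"translation": [-3,0,0],"turn": [0,0,0],"hand": 0.25},{"translation": [0,0,0],"turn": [0,0,0],"hand": 0.25}]}}

```text
time_s: 12.0
eef_pos: [452.1, -95.6, 66.0]
ee_rot: [-0.0, 0.025, 1.0, 0.002]
force: [-0.0, 0.2, -0.4]
grip_width: 0.352
grip_force: 89.4
```

```bash
python3 -c "
from h import *
gp(-62,12,66);plate()" | grep -v wrist
```

```text
press now -66.2 13.8
t 12.0 pos [452.1 -95.6  66. ] psi 1.52 | turn [ 0.003 -0.    -0.   ] shift(now axes) [-4.2 -1.8  0. ] shift(after turn) [-4.2 -1.8  0. ] F [-0.   0.2 -0.4]
side left y(x) slope -0.016 at0 33.7 n 24 sd 1.07
side right y(x) slope 0.279 at0 -66.2 n 18 sd 2.78
side front x(y) slope 0.006 at0 -47.1 n 24 sd 1.51
side rear x(y) slope 0.056 at0 22.8 n 24 sd 2.55
```

Emit:
{"name": "move_arm", "arguments": {"moves": [{"translation": [9,0,-4],"turn": [0,0,0],"hand": 0.25},{"translation": [0,-40,0],"turn": [0,0,0],"hand": 0.25},{"translation": [0,-40,0],"turn": [0,0,0],"hand": 0.25},{"translation": [0,-40,0],"turn": [0,0,0],"hand": 0.25},{"translation": [0,-4,0],"turn": [0,0,0],"hand": 0.25},{"translation": [-33,0,0],"turn": [0,0,0],"hand": 0.25},{"translation": [-34,0,0],"turn": [0,0,0],"hand": 0.25},{"translation": [0,0,4],"turn": [0,0,0],"hand": 0.25},{"translation": [0,0,0],"turn": [0,0,0],"hand": 0.25}]}}

```text
time_s: 12.85
eef_pos: [503.4, -222.0, 65.1]
ee_rot: [-0.0, 0.025, 1.0, 0.002]
force: [-0.7, -0.2, -1.1]
grip_width: 0.353
grip_force: 89.5
```

```bash
python3 -c "
from h import *
gp(-6,-85,66);plate()" | grep -v wrist
```

```text
press now -8.6 -109.8
t 12.85 pos [ 503.4 -222.    65.1] psi 1.521 | turn [ 0.003 -0.001  0.001] shift(now axes) [-2.6 24.8 -0.8] shift(after turn) [-2.6 24.8 -0.9] F [-0.7 -0.2 -1.1]
side left y(x) slope -0.02 at0 33.4 n 17 sd 0.31
side right y(x) slope 0.379 at0 -67.2 n 21 sd 3.56
side front x(y) slope 0.015 at0 -48.1 n 19 sd 0.73
side rear x(y) slope -0.0 at0 21.3 n 22 sd 2.01
```

Emit:
{"name": "move_arm", "arguments": {"moves": [{"translation": [-8,5,-1],"turn": [0,0,0],"hand": 0.25},{"translation": [0,5,0],"turn": [0,0,0],"hand": 0.25},{"translation": [0,5,0],"turn": [0,0,0],"hand": 0.25},{"translation": [0,5,0],"turn": [0,0,0],"hand": 0.25},{"translation": [0,4,0],"turn": [0,0,0],"hand": 0.25},{"translation": [0,4,0],"turn": [0,0,0],"hand": 0.25},{"translation": [0,0,0],"turn": [0,0,0],"hand": 0.25}]}}

```text
time_s: 13.53
eef_pos: [512.7, -194.0, 66.8]
ee_rot: [-0.0, 0.025, 1.0, 0.002]
force: [0.8, -1.5, -0.4]
grip_width: 0.355
grip_force: 89.8
```

```bash
python3 -c "
from h import *
gp(-6,-76.5,66);plate()" | grep -v wrist
```

```text
press now -0.7 -81.4
t 13.53 pos [ 512.7 -194.    66.8] psi 1.52 | turn [ 0.003 -0.    -0.   ] shift(now axes) [5.3 4.9 0.8] shift(after turn) [5.3 4.9 0.8] F [ 0.8 -1.5 -0.4]
side left y(x) slope 0.015 at0 52.0 n 21 sd 1.62
side right y(x) slope 0.0 at0 -60.4 n 19 sd 1.68
side front x(y) slope -0.038 at0 -49.0 n 27 sd 1.23
side rear x(y) slope 0.043 at0 23.0 n 22 sd 1.7
```

Emit:
{"name": "move_arm", "arguments": {"moves": [{"translation": [0,-10,-4],"turn": [0,0,0],"hand": 0.25},{"translation": [38,0,0],"turn": [0,0,0],"hand": 0.25},{"translation": [38,0,0],"turn": [0,0,0],"hand": 0.25},{"translation": [0,36,0],"turn": [0,0,0],"hand": 0.25},{"translation": [0,36,0],"turn": [0,0,0],"hand": 0.25},{"translation": [0,34,0],"turn": [0,0,0],"hand": 0.25},{"translation": [0,0,5],"turn": [0,0,0],"hand": 0.25},{"translation": [-5,0,0],"turn": [0,0,0],"hand": 0.25},{"translation": [-5,0,0],"turn": [0,0,0],"hand": 0.25},{"translation": [0,0,0],"turn": [0,0,0],"hand": 0.25}]}}

```text
time_s: 14.47
eef_pos: [452.5, -96.6, 66.0]
ee_rot: [-0.0, 0.026, 1.0, 0.002]
force: [-0.4, -0.9, -0.6]
grip_width: 0.357
grip_force: 89.7
```

```bash
python3 -c "
from h import *
gp(-61.5,12,66);plate()" | grep -v wrist
```

```text
press now -65.7 12.8
t 14.47 pos [452.5 -96.6  66. ] psi 1.519 | turn [ 0.003 -0.    -0.002] shift(now axes) [-4.2 -0.8  0. ] shift(after turn) [-4.2 -0.8  0. ] F [-0.4 -0.9 -0.6]
side left y(x) slope 0.032 at0 52.9 n 22 sd 1.47
side right y(x) slope 0.04 at0 -58.5 n 20 sd 1.26
side front x(y) slope 0.002 at0 -47.1 n 23 sd 1.33
side rear x(y) slope 0.037 at0 22.9 n 21 sd 1.75
```

Push on towards the rear rail, watching the force.

Emit:
{"name": "move_arm", "arguments": {"moves": [{"translation": [-1.5,0,0],"turn": [0,0,0],"hand": 0.25},{"translation": [-1.5,0,0],"turn": [0,0,0],"hand": 0.25},{"translation": [-1,0,0],"turn": [0,0,0],"hand": 0.25},{"translation": [0,0,0],"turn": [0,0,0],"hand": 0.25}]}}

```text
time_s: 14.9
eef_pos: [455.4, -95.8, 65.9]
ee_rot: [-0.001, 0.026, 1.0, 0.002]
force: [-4.0, 1.5, 1.2]
grip_width: 0.352
grip_force: 89.9
```

Emit:
{"name": "move_arm", "arguments": {"moves": [{"translation": [-1,0,0],"turn": [0,0,0],"hand": 0.25},{"translation": [0,0,0],"turn": [0,0,0],"hand": 0.25},{"translation": [0,0,0],"turn": [0,0,0],"hand": 0.25}]}}

```text
time_s: 15.15
eef_pos: [456.6, -95.7, 65.9]
ee_rot: [-0.0, 0.025, 1.0, 0.002]
force: [-2.3, 0.6, -0.1]
grip_width: 0.353
grip_force: 89.9
```

```bash
python3 -c "
from h import *
gp(-61.5,12,66);plate()" | grep -v wrist
```

```text
press now -61.7 13.9
t 15.15 pos [456.6 -95.7  65.9] psi 1.52 | turn [ 0.003 -0.001 -0.   ] shift(now axes) [-0.2 -1.9 -0.1] shift(after turn) [-0.2 -1.9 -0.1] F [-2.3  0.6 -0.1]
side left y(x) slope 0.003 at0 51.7 n 22 sd 1.74
side right y(x) slope -0.078 at0 -59.5 n 22 sd 2.45
side front x(y) slope -0.036 at0 -42.7 n 29 sd 2.19
side rear x(y) slope 0.033 at0 22.7 n 22 sd 1.69
```

Emit:
{"name": "move_arm", "arguments": {"moves": [{"translation": [-1,0,0],"turn": [0,0,0],"hand": 0.25},{"translation": [-1,0,0],"turn": [0,0,0],"hand": 0.25},{"translation": [0,0,0],"turn": [0,0,0],"hand": 0.25}]}}

```text
time_s: 15.5
eef_pos: [457.4, -95.7, 65.8]
ee_rot: [-0.002, 0.025, 1.0, 0.002]
force: [-11.2, -0.5, 5.8]
grip_width: 0.355
grip_force: 90.4
```

Emit:
{"name": "move_arm", "arguments": {"moves": [{"translation": [-1,0,0],"turn": [0,0,0],"hand": 0.25},{"translation": [0,0,0],"turn": [0,0,0],"hand": 0.25}]}}

```text
time_s: 15.67
eef_pos: [457.6, -95.6, 65.7]
ee_rot: [-0.003, 0.025, 1.0, 0.002]
force: [-15.2, -1.1, 8.3]
grip_width: 0.358
grip_force: 90.6
```

Emit:
{"name": "move_arm", "arguments": {"moves": [{"translation": [18,0,-4],"turn": [0,0,0],"hand": 0.25},{"translation": [0,-36,0],"turn": [0,0,0],"hand": 0.25},{"translation": [0,-36,0],"turn": [0,0,0],"hand": 0.25},{"translation": [0,-34,0],"turn": [0,0,0],"hand": 0.25},{"translation": [-35,0,0],"turn": [0,0,0],"hand": 0.25},{"translation": [-35,0,0],"turn": [0,0,0],"hand": 0.25},{"translation": [0,0,4],"turn": [0,0,0],"hand": 0.25},{"translation": [0,4,0],"turn": [0,0,0],"hand": 0.25},{"translation": [0,4,0],"turn": [0,0,0],"hand": 0.25},{"translation": [0,0,0],"turn": [0,0,0],"hand": 0.25}]}}

```text
time_s: 16.5
eef_pos: [506.0, -195.4, 65.6]
ee_rot: [-0.0, 0.025, 1.0, 0.002]
force: [-0.5, -0.7, -1.4]
grip_width: 0.356
grip_force: 89.7
```

```bash
python3 -c "
from h import *
gp(-6,-76.5,66);plate()" | grep -v wrist
```

```text
press now -7.3 -83.1
t 16.5 pos [ 506.  -195.4   65.6] psi 1.52 | turn [ 0.004 -0.001  0.   ] shift(now axes) [-1.3  6.6 -0.4] shift(after turn) [-1.3  6.6 -0.4] F [-0.5 -0.7 -1.4]
side left y(x) slope 0.016 at0 51.4 n 23 sd 1.32
side right y(x) slope -0.13 at0 -62.6 n 22 sd 4.31
side front x(y) slope 0.032 at0 -43.7 n 24 sd 0.89
side rear x(y) slope 0.03 at0 22.4 n 22 sd 2.56
```

Emit:
{"name": "move_arm", "arguments": {"moves": [{"translation": [0,2,0],"turn": [0,0,0],"hand": 0.25},{"translation": [0,2,0],"turn": [0,0,0],"hand": 0.25},{"translation": [0,1,0],"turn": [0,0,0],"hand": 0.25},{"translation": [0,0,0],"turn": [0,0,0],"hand": 0.25}]}}

```text
time_s: 16.93
eef_pos: [506.9, -191.6, 66.0]
ee_rot: [0.0, 0.025, 1.0, 0.001]
force: [-0.3, -2.7, 1.9]
grip_width: 0.358
grip_force: 89.7
```

Emit:
{"name": "move_arm", "arguments": {"moves": [{"translation": [0,1,0],"turn": [0,0,0],"hand": 0.25},{"translation": [0,1,0],"turn": [0,0,0],"hand": 0.25},{"translation": [0,0,0],"turn": [0,0,0],"hand": 0.25}]}}

```text
time_s: 17.18
eef_pos: [507.1, -189.7, 65.9]
ee_rot: [0.0, 0.025, 1.0, 0.001]
force: [-0.7, -4.8, 1.9]
grip_width: 0.359
grip_force: 89.9
```

Emit:
{"name": "move_arm", "arguments": {"moves": [{"translation": [0,1,0],"turn": [0,0,0],"hand": 0.25},{"translation": [0,0,0],"turn": [0,0,0],"hand": 0.25}]}}

```text
time_s: 17.35
eef_pos: [507.3, -189.2, 66.0]
ee_rot: [0.0, 0.025, 1.0, 0.001]
force: [-1.2, -6.7, 0.2]
grip_width: 0.358
grip_force: 90.0
```

```bash
python3 -c "
from h import *
gp(-6,-76.5,66);plate()" | grep -v wrist
```

```text
press now -6.3 -76.9
t 17.35 pos [ 507.3 -189.2   66. ] psi 1.52 | turn [ 0.001  0.001 -0.   ] shift(now axes) [-0.3  0.4 -0. ] shift(after turn) [-0.3  0.4 -0. ] F [-1.2 -6.7  0.2]
side left y(x) slope 0.004 at0 52.2 n 24 sd 1.46
side right y(x) slope -0.177 at0 -60.5 n 22 sd 2.62
side front x(y) slope 0.005 at0 -42.7 n 31 sd 1.73
side rear x(y) slope 0.065 at0 22.2 n 24 sd 3.22
```

Emit:
{"name": "move_arm", "arguments": {"moves": [{"translation": [0,1,0],"turn": [0,0,0],"hand": 0.25},{"translation": [0,1,0],"turn": [0,0,0],"hand": 0.25},{"translation": [0,0,0],"turn": [0,0,0],"hand": 0.25}]}}

```text
time_s: 17.7
eef_pos: [508.3, -188.6, 66.3]
ee_rot: [0.002, 0.025, 1.0, -0.001]
force: [2.8, -14.5, -2.6]
grip_width: 0.357
grip_force: 89.9
```

Emit:
{"name": "move_arm", "arguments": {"moves": [{"translation": [0,1,0],"turn": [0,0,0],"hand": 0.25},{"translation": [0,0,0],"turn": [0,0,0],"hand": 0.25}]}}

```text
time_s: 17.87
eef_pos: [508.7, -188.3, 66.6]
ee_rot: [0.002, 0.025, 1.0, -0.002]
force: [3.5, -16.3, -2.8]
grip_width: 0.357
grip_force: 90.0
```

Emit:
{"name": "move_arm", "arguments": {"moves": [{"translation": [0,-14,-4],"turn": [0,0,0],"hand": 0.25},{"translation": [36,0,0],"turn": [0,0,0],"hand": 0.25},{"translation": [36,0,0],"turn": [0,0,0],"hand": 0.25},{"translation": [0,36,0],"turn": [0,0,0],"hand": 0.25},{"translation": [0,36,0],"turn": [0,0,0],"hand": 0.25},{"translation": [0,20,0],"turn": [0,0,0],"hand": 0.25},{"translation": [-4,0,4],"turn": [0,0,0],"hand": 0.25},{"translation": [-5,0,0],"turn": [0,0,0],"hand": 0.25},{"translation": [0,0,0],"turn": [0,0,0],"hand": 0.25}]}}

```text
time_s: 18.62
eef_pos: [449.0, -104.8, 65.9]
ee_rot: [-0.0, 0.025, 1.0, 0.002]
force: [-0.6, -0.3, -0.2]
grip_width: 0.358
grip_force: 90.6
```

```bash
python3 -c "
from h import *
gp(-61,2,66);plate()" | grep -v wrist
```

```text
press now -68.8 4.4
t 18.62 pos [ 449.  -104.8   65.9] psi 1.52 | turn [ 0.003 -0.    -0.   ] shift(now axes) [-7.8 -2.4 -0.1] shift(after turn) [-7.8 -2.4 -0.1] F [-0.6 -0.3 -0.2]
side left y(x) slope 0.015 at0 52.1 n 23 sd 1.79
side right y(x) slope -0.045 at0 -52.5 n 20 sd 2.32
side front x(y) slope -0.012 at0 -42.4 n 28 sd 1.49
side rear x(y) slope 0.064 at0 23.4 n 21 sd 1.99
```

Emit:
{"name": "move_arm", "arguments": {"moves": [{"translation": [-3,0,0],"turn": [0,0,0],"hand": 0.25},{"translation": [-2,0,0],"turn": [0,0,0],"hand": 0.25},{"translation": [-2,0,0],"turn": [0,0,0],"hand": 0.25},{"translation": [-1,0,0],"turn": [0,0,0],"hand": 0.25},{"translation": [0,0,0],"turn": [0,0,0],"hand": 0.25}]}}

```text
time_s: 19.13
eef_pos: [456.4, -104.9, 66.0]
ee_rot: [-0.0, 0.026, 1.0, 0.002]
force: [0.4, -0.1, -0.9]
grip_width: 0.356
grip_force: 90.6
```

Emit:
{"name": "move_arm", "arguments": {"moves": [{"translation": [-1,0,0],"turn": [0,0,0],"hand": 0.25},{"translation": [-1,0,0],"turn": [0,0,0],"hand": 0.25},{"translation": [-1,0,0],"turn": [0,0,0],"hand": 0.25},{"translation": [0,0,0],"turn": [0,0,0],"hand": 0.25}]}}

```text
time_s: 19.47
eef_pos: [457.5, -104.6, 65.6]
ee_rot: [-0.003, 0.025, 1.0, 0.002]
force: [-9.1, -1.6, 4.5]
grip_width: 0.355
grip_force: 91.1
```

Emit:
{"name": "move_arm", "arguments": {"moves": [{"translation": [15,0,-5],"turn": [0,0,0],"hand": 0.25},{"translation": [20,5,-32],"turn": [0,0,0],"hand": 0.25},{"translation": [15,10,-32],"turn": [0,0,0],"hand": 0.25},{"translation": [10,15,-32],"turn": [0,0,0],"hand": 0.25},{"translation": [10,15,-32],"turn": [0,0,0],"hand": 0.25},{"translation": [10,15,-32],"turn": [0,0,0],"hand": 0.25},{"translation": [0,15,-32],"turn": [0,0,0],"hand": 0.25},{"translation": [0,15,-32],"turn": [0,0,0],"hand": 0.25},{"translation": [0,0,0],"turn": [0,0,0],"hand": 0.25},{"translation": [0,0,0],"turn": [0,0,0],"hand": 0.25}]}}

```text
time_s: 20.3
eef_pos: [384.3, -11.3, 296.3]
ee_rot: [0.001, 0.025, 1.0, 0.001]
force: [-1.0, 0.1, -0.9]
grip_width: 0.356
grip_force: 90.5
```

```bash
python3 -c "
from h import *
gp(-61,2,66);plate();c=np.load('lastw.npy',allow_pickle=True).item()
u,v=proj(c,[535,-95,32])[0];print(u,v);u,v=int(u),int(v)
cv2.imwrite('pics/i.png',cv2.resize(c['image'][max(0,v-85):v+65,max(0,u-100):max(0,u-100)+200],(800,600),interpolation=2))"
```

```text
press now -138.2 94.5
t 20.3 pos [384.3 -11.3 296.3] psi 1.521 | turn [0.002 0.003 0.001] shift(now axes) [-76.4 -93.1 230.3] shift(after turn) [-77.2 -92.5 230.3] F [-1.   0.1 -0.9]
side left y(x) slope 0.031 at0 52.4 n 23 sd 1.59
side right y(x) slope -0.062 at0 -53.9 n 18 sd 1.54
side front x(y) slope -0.011 at0 -42.5 n 24 sd 1.12
side rear x(y) slope 0.042 at0 22.3 n 25 sd 2.21
wrist left y(x) slope -0.884 at0 -13.5 n 23 sd 4.07
wrist right y(x) slope 0.095 at0 -57.4 n 23 sd 2.32
wrist front x(y) slope 0.014 at0 -45.3 n 26 sd 0.36
wrist rear x(y) slope -0.995 at0 -17.0 n 25 sd 5.86
207.09324845865146 266.84056631033104
```

View pics/i.png

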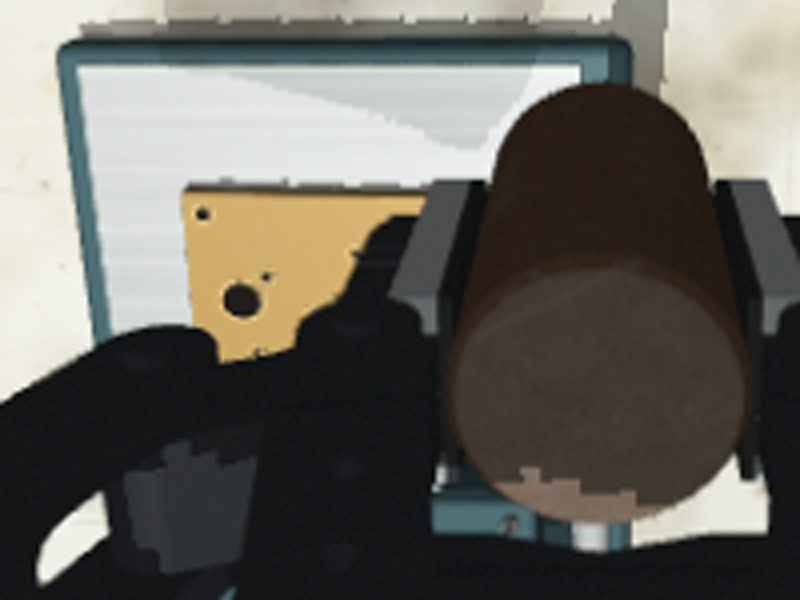

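The held block hides most of the plate, but the visible front edge (188–425,192) runs parallel to the base's front edge. I will put the block back and look again with the gripper empty.

Emit:
{"name": "move_arm", "arguments": {"moves": [{"translation": [-9,31,0],"turn": [0,0,0],"hand": 0.25},{"translation": [-9,31,0],"turn": [0,0,0],"hand": 0.25},{"translation": [-9,31,30],"turn": [0,0,0],"hand": 0.25},{"translation": [-9,31,35],"turn": [0,0,0],"hand": 0.25},{"translation": [-8,31,35],"turn": [0,0,0],"hand": 0.25},{"translation": [0,0,40],"turn": [0,0,0],"hand": 0.25},{"translation": [0,0,40],"turn": [0,0,0],"hand": 0.25},{"translation": [0,0,40],"turn": [0,0,0],"hand": 0.25},{"translation": [0,0,20],"turn": [0,0,0],"hand": 0.25},{"translation": [0,0,0],"turn": [0,0,0],"hand": 0.25}]}}

```text
time_s: 21.23
eef_pos: [429.4, 131.8, 61.2]
ee_rot: [-0.006, 0.026, 1.0, 0.001]
force: [-0.8, -0.1, -1.3]
grip_width: 0.359
grip_force: 90.5
```

```bash
python3 -c "
from h import *
go(435.5,142,40,1.513)"
```

```text
t 21.23 pos [429.4 131.8  61.2] psi 1.519 | turn [ 0.002 -0.011  0.006] shift(now axes) [-5.8 10.5 21.1] shift(after turn) [-5.5 10.6 21.2] F [-0.8 -0.1 -1.3]
```

Emit:
{"name": "move_arm", "arguments": {"moves": [{"translation": [-5,10,10],"turn": [0.002,-0.011,0],"hand": 0.25},{"translation": [0,0,7],"turn": [0,0,0],"hand": 0.25},{"translation": [0,0,0],"turn": [0,0,0],"hand": 0.25},{"translation": [0,0,0],"turn": [0,0,0],"hand": 0.25}]}}

```text
time_s: 21.57
eef_pos: [438.2, 141.8, 49.4]
ee_rot: [0.005, 0.026, 1.0, 0.0]
force: [-0.8, -0.5, -1.2]
grip_width: 0.354
grip_force: 90.5
```

```bash
python3 -c "
from h import *
go(435.5,142,40,1.519)"
```

```text
t 21.57 pos [438.2 141.8  49.4] psi 1.52 | turn [0.001 0.01  0.001] shift(now axes) [2.8 0.  9.4] shift(after turn) [2.7 0.  9.4] F [-0.8 -0.5 -1.2]
```

Emit:
{"name": "move_arm", "arguments": {"moves": [{"translation": [0,0,4],"turn": [0,0.01,0],"hand": 0.25},{"translation": [0,0,3],"turn": [0,0,0],"hand": 0.25},{"translation": [0,0,1.5],"turn": [0,0,0],"hand": 0.25},{"translation": [0,0,1],"turn": [0,0,0],"hand": 0.25},{"translation": [0,0,0],"turn": [0,0,0],"hand": 0.25}]}}

```text
time_s: 21.98
eef_pos: [438.3, 142.0, 40.0]
ee_rot: [0.0, 0.025, 1.0, 0.0]
force: [-1.6, -1.8, 5.8]
grip_width: 0.355
grip_force: 91.5
```

Emit:
{"name": "move_arm", "arguments": {"moves": [{"translation": [0,0,0],"turn": [0,0,0],"hand": 1},{"translation": [0,0,0],"turn": [0,0,0],"hand": 1},{"translation": [0,0,0],"turn": [0,0,0],"hand": 1},{"translation": [0,0,0],"turn": [0,0,0],"hand": 1},{"translation": [0,0,-40],"turn": [0,0,0],"hand": 1},{"translation": [0,0,-40],"turn": [0,0,0],"hand": 1},{"translation": [0,0,-40],"turn": [0,0,0],"hand": 1},{"translation": [0,0,-40],"turn": [0,0,0],"hand": 1},{"translation": [9,-30,-28],"turn": [0,0,0],"hand": 1},{"translation": [9,-30,-28],"turn": [0,0,0],"hand": 1}]}}

```text
time_s: 22.82
eef_pos: [416.8, 83.4, 256.8]
ee_rot: [0.001, 0.024, 1.0, 0.001]
force: [0.4, -0.1, 0.7]
grip_width: 1.001
grip_force: 0.0
```

Emit:
{"name": "move_arm", "arguments": {"moves": [{"translation": [9,-30,-20],"turn": [0,0,0],"hand": 1},{"translation": [9,-30,-15],"turn": [0,0,0],"hand": 1},{"translation": [9,-30,0],"turn": [0,0,0],"hand": 1},{"translation": [3,-25,0],"turn": [0,0,0],"hand": 1},{"translation": [0,-30,0],"turn": [0,0,0],"hand": 1},{"translation": [0,0,0],"turn": [0,0,0],"hand": 1},{"translation": [0,0,0],"turn": [0,0,0],"hand": 1}]}}

```text
time_s: 23.4
eef_pos: [379.7, -60.8, 289.7]
ee_rot: [0.0, 0.027, 1.0, 0.001]
force: [-0.4, 0.8, 0.1]
grip_width: 0.999
grip_force: 0.0
```

```bash
python3 -c "
from h import *
gp(-61,2,66);plate();c=np.load('lastw.npy',allow_pickle=True).item()
u,v=proj(c,[535,-95,32])[0];print(u,v);u,v=int(u),int(v)
cv2.imwrite('pics/j.png',cv2.resize(c['image'][max(0,v-85):v+65,max(0,u-100):max(0,u-100)+200],(800,600),interpolation=2))"
```

```text
press now -140.2 44.9
t 23.4 pos [379.7 -60.8 289.7] psi 1.517 | turn [ 0.001  0.    -0.003] shift(now axes) [-79.3 -42.9 223.7] shift(after turn) [-79.2 -42.9 223.7] F [-0.4  0.8  0.1]
side left y(x) slope 0.027 at0 51.9 n 19 sd 1.34
side right y(x) slope -0.049 at0 -54.0 n 22 sd 2.77
side front x(y) slope 0.002 at0 -42.1 n 28 sd 1.41
side rear x(y) slope -0.001 at0 21.5 n 23 sd 2.24
wrist left y(x) slope 0.006 at0 57.8 n 22 sd 0.03
wrist right y(x) slope -0.009 at0 -59.8 n 20 sd 0.35
wrist front x(y) slope 0.023 at0 -44.8 n 32 sd 0.32
wrist rear x(y) slope -0.001 at0 43.5 n 26 sd 0.41
238.99655307249034 269.49328580516374
```

View pics/j.png

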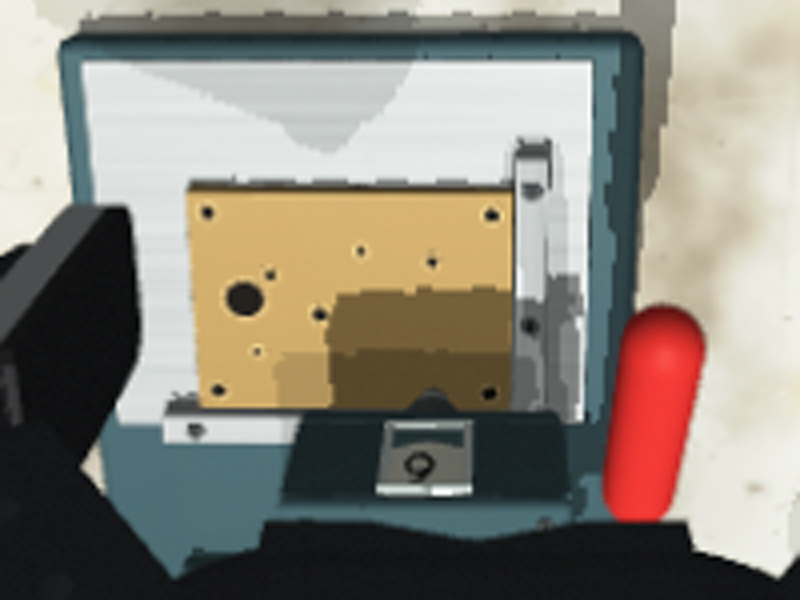

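The picture shows the plate tight against the left rail (513,190–400) and the rear rail (y≈410), with the 6 in the window. The front edge (y 187→192) deserves a subpixel check.

```bash
python3 - <<'E'
from h import *
def sub(c,z,p0,p1,along,rng=4,n=40,ch=None):
    # edge between press pts p0,p1 at height z; scan +-rng mm along axis 'along'(0=x,1=y): subpixel max gradient
    I=cv2.cvtColor(c['image'],cv2.COLOR_BGR2HSV)[...,1].astype(np.float32) if ch=='s' else c['image'][...,2 if ch is None else ch].astype(np.float32)
    t=np.linspace(0,1,n); off=np.arange(-rng,rng+.01,.1); res=[]
    for a in t:
        b=np.array(p0)*(1-a)+np.array(p1)*a; pts=np.repeat(b[None],len(off),0).astype(float); pts[:,along]+=off
        W=np.c_[o+pts[:,:1]*ex+pts[:,1:]*ey,np.full(len(off),z)]; uv=proj(c,W).astype(np.float32)
        f=cv2.remap(I,uv[:,:1],uv[:,1:],cv2.INTER_LINEAR).ravel(); g=abs(np.gradient(cv2.GaussianBlur(f[:,None],(1,9),2).ravel())); k=np.argmax(g)
        if g[k]<.6: continue
        w=slice(max(0,k-8),k+9); res.append((b[1-along],b[along]+(off[w]*g[w]).sum()/g[w].sum()))
    r=np.array(res); x,y=r.T;k=np.ones(len(x),bool)
    for _ in range(8): q=np.polyfit(x[k],y[k],1); e=y-np.polyval(q,x); k=abs(e)<max(.4,2*e[k].std())
    return 'slope %.4f mid %.2f n %d sd %.2f'%(q[0],np.polyval(q,x.mean()),k.sum(),e[k].std())
c=np.load('lastw.npy',allow_pickle=True).item()
for ch in(0,'s'):
    print('plate front',sub(c,32,(-45,-55),(-45,52),0,4,ch=ch)); print('plate left',sub(c,32,(-40,60),(0,60),1,4,ch=ch)); print('plate right',sub(c,32,(-40,-60),(35,-60),1,4,ch=ch))
    print('rail left top inner',sub(c,36,(-55,60),(-48,60),1,4,ch=ch),' outer',sub(c,36,(-55,72),(-10,72),1,4,ch=ch))
    print('rear rail outer',sub(c,36,(57,-70),(57,-25),0,5,ch=ch))
    print('base front outer',sub(c,24,(-100,-95),(-100,90),0,6,ch=ch))
E
```

```text
plate front slope -0.0306 mid -46.44 n 28 sd 0.49
plate left slope 0.0071 mid 59.86 n 40 sd 0.05
plate right slope -0.0112 mid -60.91 n 38 sd 0.35
rail left top inner slope 0.0046 mid 59.48 n 40 sd 0.05  outer slope -0.0559 mid 71.22 n 20 sd 0.21
rear rail outer slope -0.0075 mid 57.93 n 38 sd 0.18
base front outer slope 0.0017 mid -103.33 n 37 sd 0.12
plate front slope 0.0005 mid -46.88 n 37 sd 0.12
plate left slope -0.0283 mid 58.71 n 40 sd 0.40
plate right slope -0.0113 mid -60.86 n 38 sd 0.34Traceback (most recent call last):
  File "<stdin>", line 18, in <module>
  File "<stdin>", line 12, in sub
ValueError: not enough values to unpack (expected 2, got 0)
```

Subpixel edges agree: the plate's front edge is parallel to the base, and its left edge (59.9) lies at the rail's inner face (59.5). The plate is flush. Now the lever, with closed fingers from above.

```bash
python3 -c "
from h import *
for n in ('lastw','lasts'):
    c=np.load(n+'.npy',allow_pickle=True).item();P=cloud(c);hsv=cv2.cvtColor(c['image'],cv2.COLOR_BGR2HSV)
    m=((hsv[...,0]<6)&(hsv[...,1]>180)&(hsv[...,2]>60)&(P[...,2]>100)&(P[...,2]<200));q=P[m]; b=q[abs(q[:,0]-477)<6]; print(b.min(0),b.max(0))
go(477,-19.5,212,1.52)"

```

```text
[471.02397439 -29.54326942 159.48329941] [482.93538171 -11.64928518 173.33621639]
[471.04643025 -14.36370292 153.24914515] [482.96044877  -7.22007812 172.26659833]
t 23.5 pos [379.9 -59.4 289.7] psi 1.52 | turn [ 0.002  0.    -0.   ] shift(now axes) [-94.9  44.7  77.8] shift(after turn) [-95.   44.8  77.7] F [-0.4 -0.2  0.2]
```

Emit:
{"name": "move_arm", "arguments": {"moves": [{"translation": [-20,9,0],"turn": [0,0,0],"hand": 0},{"translation": [-20,9,0],"turn": [0,0,0],"hand": 0},{"translation": [-20,9,0],"turn": [0,0,0],"hand": 0},{"translation": [-20,9,0],"turn": [0,0,0],"hand": 0},{"translation": [-15,10,0],"turn": [0,0,0],"hand": 0},{"translation": [0,0,20],"turn": [0,0,0],"hand": 0},{"translation": [0,0,20],"turn": [0,0,0],"hand": 0},{"translation": [0,0,20],"turn": [0,0,0],"hand": 0},{"translation": [0,0,0],"turn": [0,0,0],"hand": 0}], "grip_force": 40}}

```text
time_s: 24.25
eef_pos: [475.8, -17.0, 226.6]
ee_rot: [-0.003, 0.024, 1.0, 0.001]
force: [0.1, -0.1, -0.4]
grip_width: -0.002
grip_force: 0.0
```

```bash
python3 -c "
from h import *
go(477,-19.5,200,1.52);print(sense()['grip_width'])"

```

```text
t 24.25 pos [475.8 -17.  226.6] psi 1.522 | turn [ 0.003 -0.006  0.002] shift(now axes) [-1.5 -2.5 26.5] shift(after turn) [-1.4 -2.4 26.6] F [ 0.1 -0.1 -0.4]
-0.0022755842117059377
```

```bash
python3 -c "
from h import *
c=np.load('lasts.npy',allow_pickle=True).item();P=cloud(c)
m=(abs(P[...,0]-437)<35)&(abs(P[...,1]-142)<35)&(P[...,2]>4)&(P[...,2]<90);q=P[m]
for a in(5,20,35,50): b=q[(q[:,2]>a)&(q[:,2]<a+12)];print(a,b.min(0).round(1),b.max(0).round(1))
cv2.imwrite('pics/k.png',c['image'])"

```

```text
5 [422.2 142.5   5.6] [454.1 160.2  16.8]
20 [421.1 144.6  20.2] [453.5 159.7  31.9]
35 [422.5 141.8  35.2] [453.9 159.4  46.8]
50 [421.8 127.6  50. ] [453.3 159.9  62. ]
```

Emit:
{"name": "move_arm", "arguments": {"moves": [{"translation": [-1,-2.5,20],"turn": [0,0,0],"hand": 0},{"translation": [0,0,12],"turn": [0,0,0],"hand": 0},{"translation": [0,0,10],"turn": [0,0,0],"hand": 0},{"translation": [0,0,0],"turn": [0,0,0],"hand": 0}]}}

```text
time_s: 24.58
eef_pos: [477.9, -20.6, 187.2]
ee_rot: [-0.0, 0.025, 1.0, 0.001]
force: [1.2, -0.3, 0.3]
grip_width: 0.002
grip_force: 0.8
```

The block stands upright at about (438,143). Pressing the lever.

Emit:
{"name": "move_arm", "arguments": {"moves": [{"translation": [0,0,10],"turn": [0,0,0],"hand": 0},{"translation": [0,0,10],"turn": [0,0,0],"hand": 0},{"translation": [0,0,0],"turn": [0,0,0],"hand": 0}]}}

```text
time_s: 24.83
eef_pos: [477.8, -21.0, 166.6]
ee_rot: [-0.0, 0.025, 1.0, 0.001]
force: [1.9, -0.6, 0.8]
grip_width: 0.0
grip_force: 1.2
```

Emit:
{"name": "move_arm", "arguments": {"moves": [{"translation": [0,0,12],"turn": [0,0,0],"hand": 0},{"translation": [0,0,12],"turn": [0,0,0],"hand": 0},{"translation": [0,0,12],"turn": [0,0,0],"hand": 0},{"translation": [0,0,6],"turn": [0,0,0],"hand": 0},{"translation": [0,0,0],"turn": [0,0,0],"hand": 0}]}}

```text
time_s: 25.25
eef_pos: [477.6, -21.1, 125.2]
ee_rot: [-0.001, 0.025, 1.0, 0.001]
force: [-4.0, -0.4, 4.8]
grip_width: -0.001
grip_force: 2.6
```

Emit:
{"name": "move_arm", "arguments": {"moves": [{"translation": [0,0,5],"turn": [0,0,0],"hand": 0},{"translation": [0,0,3],"turn": [0,0,0],"hand": 0},{"translation": [0,0,0],"turn": [0,0,0],"hand": 0},{"translation": [0,0,0],"turn": [0,0,0],"hand": 0}]}}

```text
time_s: 25.58
eef_pos: [478.2, -21.2, 118.6]
ee_rot: [0.0, 0.025, 1.0, 0.001]
force: [-3.3, -0.1, 5.4]
grip_width: 0.001
grip_force: 2.9
```

Emit:
{"name": "move_arm", "arguments": {"moves": [{"translation": [0,0,3],"turn": [0,0,0],"hand": 0},{"translation": [0,0,0],"turn": [0,0,0],"hand": 0},{"translation": [0,0,0],"turn": [0,0,0],"hand": 0}]}}

```text
time_s: 25.83
eef_pos: [478.2, -21.2, 116.5]
ee_rot: [0.001, 0.025, 1.0, 0.0]
force: [-7.2, 0.1, 14.7]
grip_width: -0.002
grip_force: 7.7
```

Emit:
{"name": "move_arm", "arguments": {"moves": [{"translation": [0,0,2],"turn": [0,0,0],"hand": 0},{"translation": [0,0,0],"turn": [0,0,0],"hand": 0},{"translation": [0,0,0],"turn": [0,0,0],"hand": 0},{"translation": [0,0,0],"turn": [0,0,0],"hand": 0}]}}

```text
time_s: 26.17
eef_pos: [478.3, -21.2, 115.7]
ee_rot: [0.001, 0.025, 1.0, 0.0]
force: [-13.2, 2.1, 29.1]
grip_width: -0.002
grip_force: 15.2
```

```bash
python3 -c "
from h import *
c=cam('side');P=cloud(c);hsv=cv2.cvtColor(c['image'],cv2.COLOR_BGR2HSV)
m=((hsv[...,0]<6)&(hsv[...,1]>180)&(hsv[...,2]>60)&(P[...,2]>60)&(P[...,2]<200));q=P[m]
a=(q[:,:2]-o)@ex; f=np.polyfit(a,q[:,2],1); print('slope rad',np.arctan(f[0]),'lever',0.419+np.arctan(f[0]),q.min(0),q.max(0))"

```

```text
slope rad 0.2240668804090516 lever 0.6430668804090516 [443.52532412 -20.29736946  81.59485129] [783.6366431  130.16285084 178.03207828]
```

Emit:
{"name": "move_arm", "arguments": {"moves": [{"translation": [0,0,-8],"turn": [0,0,0],"hand": 0},{"translation": [0,0,-15],"turn": [0,0,0],"hand": 0},{"translation": [0,0,-15],"turn": [0,0,0],"hand": 0},{"translation": [0,0,-20],"turn": [0,0,0],"hand": 0},{"translation": [0,0,-25],"turn": [0,0,0],"hand": 0},{"translation": [0,0,-30],"turn": [0,0,0],"hand": 0},{"translation": [0,0,-35],"turn": [0,0,0],"hand": 0},{"translation": [30,0,-25],"turn": [0,0,0],"hand": 0},{"translation": [35,0,0],"turn": [0,0,0],"hand": 0},{"translation": [35,-20,0],"turn": [0,0,0],"hand": 0}]}}

```text
time_s: 27.05
eef_pos: [376.4, -34.8, 287.2]
ee_rot: [0.002, 0.024, 1.0, 0.0]
force: [-0.4, -0.8, 0.1]
grip_width: -0.001
grip_force: 0.0
```

Emit:
{"name": "move_arm", "arguments": {"moves": [{"translation": [0,-20,0],"turn": [0,0,0],"hand": 0},{"translation": [0,0,0],"turn": [0,0,0],"hand": 0},{"translation": [0,0,0],"turn": [0,0,0],"hand": 0}]}}

```text
time_s: 27.3
eef_pos: [376.2, -56.6, 286.4]
ee_rot: [0.001, 0.026, 1.0, 0.0]
force: [1.4, 1.0, -0.6]
grip_width: 0.005
grip_force: 0.0
```

```bash
python3 -c "
from h import *
gp(0,0,0);plate();w=np.load('lastw.npy',allow_pickle=True).item();c=np.load('lasts.npy',allow_pickle=True).item()
P=cloud(c);hsv=cv2.cvtColor(c['image'],cv2.COLOR_BGR2HSV);m=((hsv[...,0]<6)&(hsv[...,1]>180)&(hsv[...,2]>60)&(P[...,2]>60)&(P[...,2]<200)&(P[...,0]<560)&(P[...,1]<40));q=P[m];print(q.min(0),q.max(0))
cv2.imwrite('pics/l.png',np.hstack([cv2.resize(w['image'][150:384,80:360],(400,334)),cv2.resize(c['image'][180:380,160:400],(400,334))]))"

```

```text
press now -144.0 48.8
t 27.3 pos [376.2 -56.6 286.4] psi 1.518 | turn [ 0.001  0.002 -0.002] shift(now axes) [-143.5  -48.7  286.7] shift(after turn) [-144.   -48.9  286.4] F [ 1.4  1.  -0.6]
side left y(x) slope 0.019 at0 51.9 n 24 sd 1.99
side right y(x) slope -0.112 at0 -54.5 n 22 sd 2.66
side front x(y) slope -0.003 at0 -41.4 n 32 sd 2.01
side rear x(y) slope 0.036 at0 23.2 n 20 sd 1.45
wrist left y(x) slope -0.448 at0 -7.2 n 18 sd 1.73
wrist right y(x) slope 0.465 at0 -46.3 n 19 sd 7.38
wrist front x(y) slope 0.03 at0 -44.8 n 21 sd 0.36
wrist rear x(y) slope 0.006 at0 0.0 n 22 sd 8.74
[455.48366401 -18.30342861 135.67946051] [528.95151708  -5.70808105 176.10069663]
```

View pics/l.png

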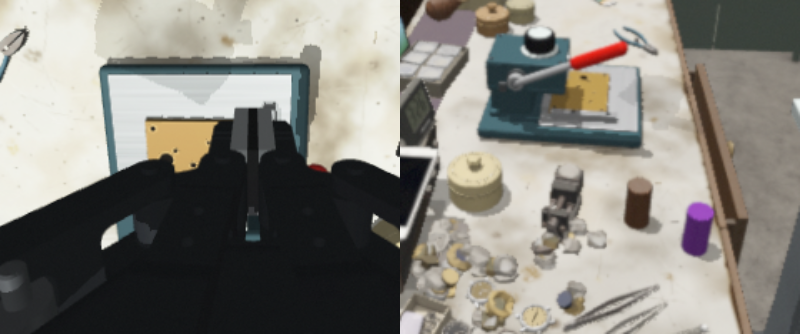

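The lever is back up (red grip at (600,55) in the side half), the block stands upright at (638,203), the plate has not moved, and the arm is clear. Handing in.

```bash
python3 -c "
from rig import finish_job
print(finish_job())"
```

```text
the job is handed in; nothing more can be done
None
```

I turned the wheel to 6, seated the plate flush against both rails, stood the block back upright, and pushed the lever to its stop and let it spring back; I handed the job in at about 27 s. The judge returned no verdict, and by my picture 6 sits about 2 mm (roughly 0.06 rad) off centre in the window, inside the 0.15 rad allowed.

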